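# Lock a depth wheel on its axle with a linch pin

### The arm

A 7-joint arm with a two-finger parallel gripper is mounted at the origin on the work surface. World frame = base frame: x ahead of the robot, y to its left, z up, the work surface at z = 0. Lengths are in mm, angles in rad, forces in N, time in s.
With the tool pointing down it reaches from about 350 to 900 mm from the base axis. Payload 19.9 kg.
Tool frame: the origin (TCP) lies at the very end of the fingers, on their centre line; the grasp point (between the pads) lies 19 mm behind it; x points along the fingers, y is the direction in which the jaws open and shut, and the axes are right-handed (so a half turn about x gives the same grasp; the last joint's range is limited). The gripper opens to 85 mm and grips with 20 to 120 N. Pads are 22 mm wide; open, the fingers measure 114 mm over their backs; the gripper's body (76 mm by 85 mm) begins 54 mm behind the grasp point. The pads swing forward as they close: fully open they stand 13 mm farther back than shut.
Start: joints at [1.165, 0.417, -0.01, 1.614, 0.005, 1.111, -0.053], TCP at [222.968, -583.852, 194.76] pointing down, gripper open.
Joint ranges: [-2.81, 2.81], [-0.39, 2.02], [-1.27, 1.25], [0.06, 2.57], [-1.19, 4.33], [0.19, 2], [-2.82, 2.82]. Speed limits (rad/s): [1.89, 1.89, 2.39, 2.39, 3.01, 3.01, 3.01].

### API

Orientations are given as [roll, pitch, yaw] about the fixed x, y, z axes, in that order (R = Rz(yaw) Ry(pitch) Rx(roll)).
In Python, from rig import manip, viewer, workorder gives the robot as it stands. The module is installed in compiled form; this text tells all that it offers.
- The arm moves only by the tool arm_command, never from a script. Its argument "motion" is one flat list of numbers, 7 for each row, row after row: the turn, a rotation vector about the tool's x, y, z in degrees, then the shift along the tool's x, y, z in mm, then the closure, from 0 (fully open) to 1 (shut). In form: [rx, ry, rz, dx, dy, dz, grip, rx, ry, rz, dx, dy, dz, grip, ...]. A call has 1 to 20 rows; each row shifts and turns the pose as measured when the row begins, along the tool's axes as they then stand; what a row does not reach is not made up. A row lasts 1/12 s, in which the tool goes at most 41.7 mm and 7.16 degrees, less where a joint would pass 70% of its speed; a pose out of reach is approached as far as the arm can. A call with a gripper value outside its range is refused whole. The fingers move at their own pace and stop on an object; the grip force is fixed at half the most. Time passes only in rows, so rows that do not move let the fingers close. It gives the time, the measured TCP pose, the force and the opening at its end, in the units of the state.
- manip.sense(): the state, without advancing time (a new reading comes with each control period).
- viewer.snapshot(name): name is "side" or "top"; returns the picture (480x640x3 uint8, red, green, blue); there is no depth.
- viewer.calibration(name): a dict with "fx", "fy", "cx", "cy" (pixels), "k1" (the pictures are not rectified: a ray, as slopes to the right and down, at radius r is drawn at 1 + k1 r^2 times it, then the intrinsics apply), "extrinsics" (4x4, takes a point from camera to world coordinates). Camera axes: x right, y up, looking along -z (the intrinsics and any distortion apply to the point x, -y, -z); pixel columns grow to the right and rows downward; lengths in mm; the calibration is good to about 2 mm. A picture is of the moment at which its call begins. calibration takes no time and is no camera call.
- workorder.finish_job(): hands the job in, once; it reports no verdict.
The state is a dict: "time_s": time; "qpos": joint angles; "qvel": joint speeds; "effort": joint torques, N m; "ee_pos": TCP position; "tcp_rot": TCP orientation; "wrist_force": force on the tool from outside, world axes, zero at the start; "moment": the same for the moment, N m; "grip_width": opening from 0.0 (shut) to 1.0 (fully open).
Only numpy, scipy, OpenCV 4.12 (cv2) and the standard library are available. Lean on these libraries where they do the work, as an engineer would, in place of code of your own. Each camera call takes 0.05 s, during which the arm holds its last target. There are 200 camera calls.

### The job

The wheel is already on its leaning axle and must be locked there: push the linch pin from the bench through the cross hole in the axle, entering from the axle's upper side, until its head is home against the axle. Then flip the pin's sprung ring over the end of the axle so that it snaps shut around the axle and across the pin's tip, and let go. Leave the other things on the bench where they are.

Things in the scene. Friction and masses are not known exactly. Their poses are not given: they have to be found in the camera images.
- axle_hole (a point): Middle of the 12.5 mm cross hole, on the centre line of a fixed steel axle 25 mm in diameter. x runs along the hole to its upper side, 30 degrees above level; z along the axle to its free end, leaning 30 degrees from vertical; y level. The hole is 25 mm long: upper mouth at x = +12.5, lower at x = -12.5 mm. The pin goes in along -x.
- axle_end (a point): Centre of the axle's free end, 18 mm along z from the hole's middle; same axes. Nothing stands above or beside it. Below the hole's middle a spacer tube 31 mm in diameter begins at 9.5 mm, the wheel's hub (48 mm) at 27.5 mm, its tyre (200 mm) at 33.5 mm. The wheel is on a green square arm propped on timbers; all of it is fixed.
- pin_head (a point): Loose linch pin, steel, 110 g, lying on the bench: point on its axis in the middle of the grip part of its square head. x to the tip, y along the ring's hinge, z up as it lies (towards the axle's free end when fitted). Head 16 x 16 mm, 27 mm long, from x = -18 to the shoulder at x = +9 mm. Fully home, the shoulder touches the axle and this point is 21.5 mm from the hole's middle.
- pin_tip (a point): End of the pin's round shank, 45 mm ahead of pin_head, 36 mm from the shoulder; same axes. The shank is 11 mm in diameter, tapered over its last 6 mm. Fully home, the tip is 23.5 mm past the hole's middle, 11 mm out of the axle's lower side.
- ring_bow (a point): Far end (bow) of the pin's round wire ring, 64 mm outside, 55 mm inside, wire 4.5 mm. The ring's hinge axis is parallel to the pin's y and crosses the pin's axis 11 mm behind pin_head; the bow is 59 mm from it. x points from the hinge to the bow, y lies along the hinge axis. The ring swings on the pin's z side, over the axle's end, clear of it.
- linch_ring (a joint): Angle of the ring (rad): 0 open, resting on its stop as at the start, leaning back over the head's rear, 55 degrees up from the pin's -x towards its z; 0.61 square to the pin; 2.18 shut along the pin, its bow across the tip, around the axle when fitted. Sprung over centre: it stays at 0 or at 2.18; it takes up to 0.12 N m (2 N at the bow) to push it over, and past about 0.8 it snaps shut by itself.
- wrench_grip (a point): A loose steel spanner 190 mm long lying flat on the bench, 8 mm thick; the point is on its shaft. Not to be disturbed.
- grease_tin_mid (a point): A loose upright steel tin, 72 mm in diameter and 85 mm tall; the point is at its centre. Not to be disturbed.
- clevis_pin_mid (a point): A loose plain headed pin without a ring, 16 mm in diameter and 85 mm long with a 26 mm head, lying on the bench; the point is half-way along it. Not to be disturbed.
Not all that is in view belongs to the job. Leave any blue or yellow look-alike of the part that bears pin_head alone.

How it is judged:
By the outcome, as a careful person would: the job done as asked, in the order asked, and still so for the second after the job is handed in, with the robot touching nothing.
It also fails if it takes over 58 s, if anything falls off the work surface, if the arm or the gripper's body presses on something with over 40 N, if the wrist force passes 120 N, or if a joint passes its speed limit or range.

## Working session

There is one attempt and no reset: what is moved stays moved. The work goes in short steps, Python scripts to look and compute and a tool call to move; the robot and the scene stay as the last step left them, time stands still between calls to the robot, and variables do not carry over. Pictures are saved under pics/ and viewed, about 8 in all and at most 12, crops included, and the job is handed in when it is done.

Besides the shell and the picture viewer there is one more tool, called after "Call:" as name(argument=value, ...) on one line, values as JSON. arm_command: Moves the arm, as the interface text tells. Its arguments: {"type":"object","properties":{"motion":{"type":"array","items":{"type":"number"}}},"required":["motion"]}

```bash
mkdir -p pics; cat > h.py <<'E'
import numpy as np, cv2
from rig import manip, viewer, workorder
from scipy.spatial.transform import Rotation as R
def snap(n,f):
    im=viewer.snapshot(n); cv2.imwrite(f'pics/{f}.png',im[:,:,::-1]); return im
def ray(n,u,v):
    c=viewer.calibration(n); d=np.array([(u-c['cx'])/c['fx'],(v-c['cy'])/c['fy']])
    p=d.copy()
    for _ in range(30): p=d/(1+c['k1']*(p@p))
    E=np.array(c['extrinsics']); r=E[:3,:3]@np.array([p[0],-p[1],-1]); return E[:3,3],r/np.linalg.norm(r)
def onz(n,u,v,z):
    o,r=ray(n,u,v); return o+r*(z-o[2])/r[2]
def two(a,b):
    o1,r1=ray('side',*a);o2,r2=ray('top',*b)
    s=np.linalg.lstsq(np.c_[r1,-r2],o2-o1,rcond=None)[0]
    p,q=o1+s[0]*r1,o2+s[1]*r2; return (p+q)/2,np.linalg.norm(p-q)
def proj(n,P):
    c=viewer.calibration(n);E=np.array(c['extrinsics']);q=E[:3,:3].T@(np.array(P,float)-E[:3,3])
    p=np.array([q[0],-q[1]])/-q[2]; p=p*(1+c['k1']*(p@p)); return np.array([p[0]*c['fx']+c['cx'],p[1]*c['fy']+c['cy']])
E
python3 - <<'E'
from h import *
for n in('side','top'):
    snap(n,n+'0'); print(viewer.calibration(n))
print(manip.sense())
E
```

```text
{'fx': 453.48959960515487, 'fy': 453.48959960515487, 'cx': 316.0962258171452, 'cy': 249.43632006639098, 'k1': -0.06412223483377942, 'extrinsics': array([[-8.31917611e-01,  3.85295429e-01, -3.99325082e-01,
         1.25295922e+02],
       [-5.54552764e-01, -6.02707250e-01,  5.73772780e-01,
         6.17073378e+02],
       [-1.96040929e-02,  6.98778508e-01,  7.15069421e-01,
         8.67727701e+02],
       [ 0.00000000e+00,  0.00000000e+00,  0.00000000e+00,
         1.00000000e+00]])}
{'fx': 529.66109177547, 'fy': 529.66109177547, 'cx': 320.60014130479885, 'cy': 239.15124020757762, 'k1': 0.0518836831519222, 'extrinsics': array([[ 2.63079624e-02,  9.90922425e-01, -1.31835650e-01,
         3.92580339e+02],
       [-9.99623787e-01,  2.71007937e-02,  4.22282784e-03,
         1.32142198e+01],
       [ 7.75734557e-03,  1.31674958e-01,  9.91262593e-01,
         1.11767063e+03],
       [ 0.00000000e+00,  0.00000000e+00,  0.00000000e+00,
         1.00000000e+00]])}
{'time_s': 0.1, 'qpos': array([ 1.16454032,  0.41793699, -0.01030523,  1.61412206,  0.0047062 ,
        1.11067843, -0.05297502]), 'qvel': array([ 0.00040063, -0.00281294,  0.00167772, -0.00137178,  0.00024976,
        0.00157232, -0.00136677]), 'effort': array([ 6.71718899e-04, -8.65828443e+01,  6.80064596e-01, -4.35642099e+01,
        1.91805483e-02,  4.96742054e-03, -1.75280711e-04]), 'ee_pos': array([ 222.81276931, -583.55584843,  194.20526325]), 'tcp_rot': array([-1.48943141,  1.56967508,  2.01695505]), 'wrist_force': array([ 0.36239299,  0.34672573, -0.80194726]), 'moment': array([-0.02543587,  0.00709448,  0.02040789]), 'grip_width': 0.9980057403693547}
```

View pics/side0.png

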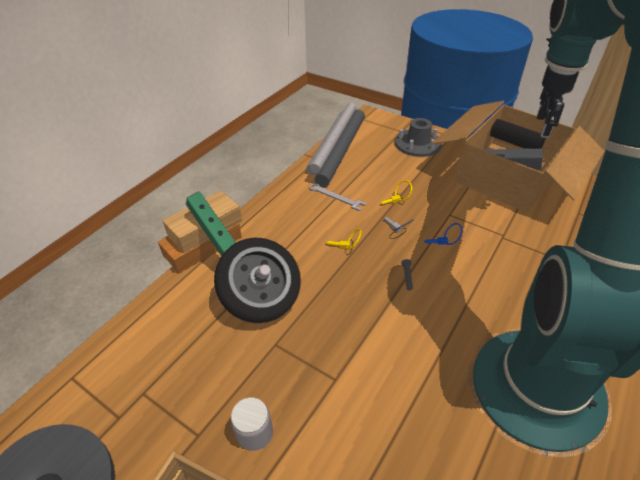

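View pics/top0.png

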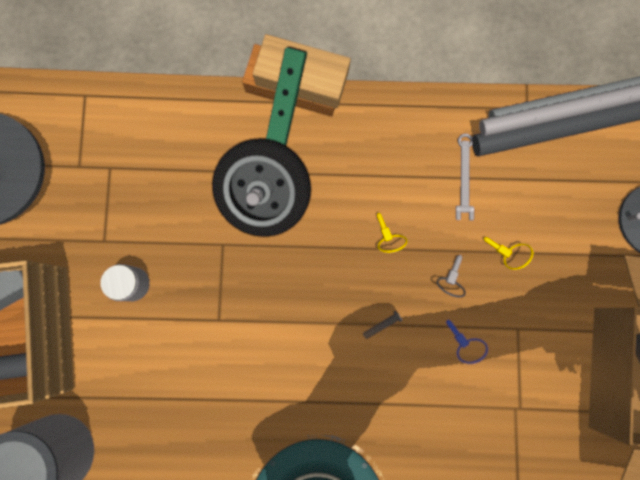

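Candidates for the pin (side / top pixel): yellow (345,243)/(386,233), yellow (397,193)/(508,250), blue (445,237)/(464,340), plain clevis pin (407,275)/(381,325), and the bare steel pin with ring (397,225)/(453,275). I choose the steel one and check it in a close crop.

```bash
python3 - <<'E'
import cv2, numpy as np
s=cv2.imread('pics/side0.png');t=cv2.imread('pics/top0.png')
def c(i,u,v,w=32): return cv2.resize(i[v-w*3//4:v+w*3//4,u-w:u+w],(400,300),interpolation=cv2.INTER_CUBIC)
cv2.imwrite('pics/c1.png',np.vstack([np.hstack([c(s,398,226),c(t,454,276)]),np.hstack([c(s,262,272),c(t,258,192)])]))
E
```

```text
(no output)
```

View pics/c1.png

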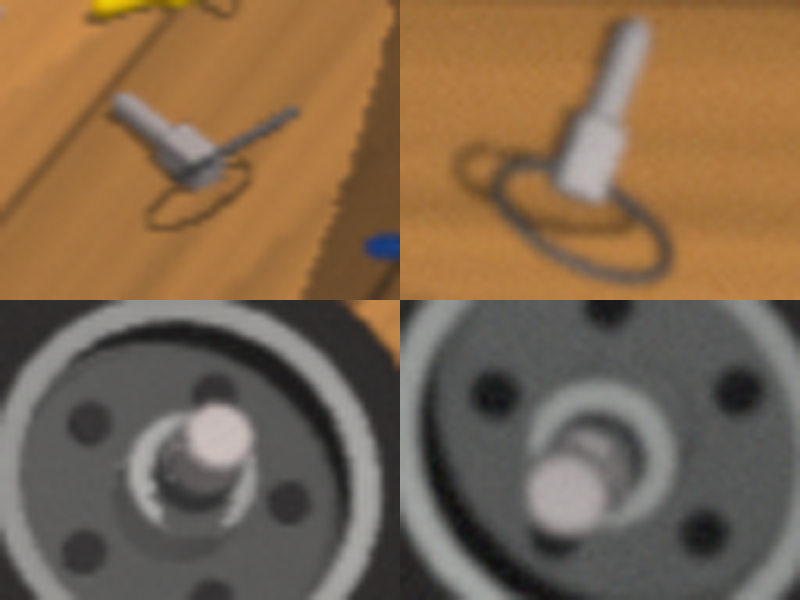

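The crop confirms it: a bare steel square-headed pin, its ring open and leaning back. In the side view the tip is at about (385,218) and the head at (397,228); in the top view the tip is at (459,255) and the head rear at (451,283). The axle end face is at side (265,269) and top (253,199). Next, the geometry.

```bash
python3 - <<'E'
from h import *
S=lambda u,v:(230+u/6.25,248+(v-300)/6.25); T=lambda u,v:(226+(u-400)/6.25,168+(v-300)/6.25)
end,e=two(S(220,434),T(566,494)); print('end',end,e)
hub,e=two(S(193,470),T(602,454)); print('hub',hub,e,end-hub,np.linalg.norm(end-hub))
H=[]
for a,b in [((84,552),(496,394)),((90,424),(608,305)),((215,392),(737,388)),((290,502),(704,532))]:
    p,e=two(S(*a),T(*b));H.append(p);print(p,e)
H=np.array(H);n=np.linalg.svd(H-H.mean(0))[2][2];n*=np.sign(n[2])
print('n',n,np.degrees(np.arccos(n[2])),'az',np.degrees(np.arctan2(n[1],n[0])),'hub az',np.degrees(np.arctan2(*(end-hub)[1::-1])))
s=lambda u,v:(366+u/6.25,202+v/6.25); t=lambda u,v:(422+(u-400)/6.25,252+v/6.25)
tip=onz('top',*t(633,30),10); hr=onz('top',*t(583,190),12)
print('tip',tip,'headrear',hr,'az',np.degrees(np.arctan2(*(tip-hr)[1::-1])),np.linalg.norm(tip-hr))
print('2v tip',two(s(124,104),t(633,30)))
# steel mask for pin, top
im=cv2.imread('pics/top0.png')[235:305,425:480].astype(int)
m=((im.max(2)-im.min(2)<40)&(im.min(2)>105)).astype(np.uint8)
n_,l,st,c=cv2.connectedComponentsWithStats(m);k=1+st[1:,4].argmax();ys,xs=np.where(l==k)
pts=np.c_[xs+425,ys+235].astype(np.float32);print(len(pts),cv2.fitLine(pts,cv2.DIST_L2,0,.01,.01).ravel(),pts.min(0),pts.max(0))
W=np.array([onz('top',u,v,10) for u,v in pts]);d=W[:,:2]-W[:,:2].mean(0);ax=np.linalg.svd(d)[2][0];ax*=np.sign(ax[0]);print('axis az',np.degrees(np.arctan2(ax[1],ax[0])),W.mean(0),(d@ax).min(),(d@ax).max())
c=W[:,:2].mean(0);print('back',c+ax*(d@ax).min(),'tip',c+ax*(d@ax).max())
q=manip.sense();print(R.from_euler('xyz',q['tcp_rot']).as_matrix().round(3))
E
```

```text
end [595.49202481 139.04030313 134.06863938] 1.7240252257767135
hub [616.78640359 133.34537544  96.17563405] 0.9941014380873828 [-21.29437878   5.69492769  37.89300533] 43.83791306388377
[640.81178139 171.04284317  72.17143644] 0.8986635685693053
[665.84129323 133.83053819  92.10147063] 1.1500490294989927
[641.07306715  92.21858603  86.2470672 ] 2.2047570455696155
[599.60170862 103.37409795  59.7952038 ] 1.7202034265742343
n [-0.49036207  0.14962282  0.85857909] 30.842584483855784 az 163.0316253201778 hub az 165.0273265926598
tip [ 510.52421366 -283.22694588   10.        ] headrear [ 456.34223812 -265.6202901    12.        ] az -18.001783591756272 57.00597162108029
2v tip (array([ 510.10246613, -285.70851752,    2.68727254]), np.float64(2.6198583407135234))
176 [ 3.3548734e-01 -9.4204473e-01  4.5403976e+02  2.7142044e+02] [447. 256.] [461. 283.]
axis az -19.823243448359193 [ 479.55268148 -272.05267948   10.        ] -25.88606882828498 35.06609337179632
back [ 455.20053634 -263.27420659] tip [ 512.54087297 -283.94427847]
[[-0.     0.357 -0.934]
 [ 0.001 -0.934 -0.357]
 [-1.    -0.001  0.   ]]
```

```bash
cat >> h.py <<'E'
a=np.radians(164); ZA=np.array([.5*np.cos(a),.5*np.sin(a),.866]); XH=np.array([-.866*np.cos(a),-.866*np.sin(a),.5]); END=np.array([595.5,139,134.1]); HOLE=END-18*ZA
b=np.radians(-19); PX=np.array([np.cos(b),np.sin(b),0]); HEAD=np.array([471,-269.2,8])
def rot(tx,tz): return np.c_[tx,np.cross(tz,tx),tz]
RP=rot([0,0,-1],-PX); RF=rot(-ZA,XH)
def go(P,Rm):
    s=manip.sense();C=R.from_euler('xyz',s['tcp_rot']).as_matrix();d=np.array(P)-s['ee_pos']
    print('t',round(s['time_s'],2),'pos',s['ee_pos'].round(1),'F',s['wrist_force'].round(1),'grip',round(s['grip_width'],3),'q',s['qpos'].round(2))
    print('turn(tool)',np.degrees(R.from_matrix(C.T@Rm).as_rotvec()).round(1),'shift now',(C.T@d).round(1),'shift after turn',(Rm.T@d).round(1))
E
python3 - <<'E'
from h import *
print(HOLE,ZA,XH)
go(HEAD+1.5*PX+[0,0,92],RP)
E
```

```text
[604.15135526 136.5192638  118.512     ] [-0.48063085  0.13781868  0.866     ] [ 0.83245263 -0.23870195  0.5       ]
t 0.1 pos [ 222.8 -583.6  194.2] F [ 0.4  0.3 -0.8] grip 0.998 q [ 1.16  0.42 -0.01  1.61  0.    1.11 -0.05]
turn(tool) [39.9  0.   0.1] shift now [  94.4 -204.1 -345.2] shift after turn [  94.2 -378.  -133.8]
```

Call:
arm_command(motion=[6.65, 0, 0, 0, 0, 0, 0, 6.65, 0, 0, 0, 0, 0, 0, 6.65, 0, 0, 0, 0, 0, 0, 6.65, 0, 0, 0, 0, 0, 0, 6.65, 0, 0, 0, 0, 0, 0, 6.65, 0, 0, 0, 0, 0, 0, 0, 0, 0, 0, -38, -13.4, 0, 0, 0, 0, 0, -38, -13.4, 0, 0, 0, 0, 0, -38, -13.4, 0, 0, 0, 0, 0, -38, -13.4, 0, 0, 0, 0, 0, -38, -13.4, 0, 0, 0, 0, 0, -38, -13.4, 0, 0, 0, 0, 0, -38, -13.4, 0, 0, 0, 0, 0, -38, -13.4, 0, 0, 0, 0, 0, -38, -13.4, 0, 0, 0, 0, 0, -38, -13.4, 0])

```text
time_s: 1.43
ee_pos: [484.4, -270.8, 189.1]
tcp_rot: [-0.194, 1.561, 2.564]
wrist_force: [-0.2, -0.5, -0.9]
grip_width: 1.0
```

```bash
python3 - <<'E'
from h import *
go(HEAD+1.5*PX+[0,0,92],RP)
E
```

```text
t 1.43 pos [ 484.4 -270.8  189.1] F [-0.2 -0.5 -0.9] grip 1.0 q [ 0.5   0.31 -0.05  1.79  0.02  1.06 -1.51]
turn(tool) [-3.   0.6  0.1] shift now [89.2  3.7 10.7] shift after turn [89.1  2.9 11.7]
```

Call:
arm_command(motion=[-3, 0.6, 0, 0, 3, 11.5, 0, 0, 0, 0, 30, 0, 0, 0, 0, 0, 0, 30, 0, 0, 0, 0, 0, 0, 29, 0, 0, 0, 0, 0, 0, 20, 0, 0, 0, 0, 0, 0, 20, 0, 0, 0, 0, 0, 0, 0, 0, 0, 0])

```text
time_s: 2.02
ee_pos: [480.4, -257.0, 55.5]
tcp_rot: [-2.227, 1.564, 0.602]
wrist_force: [-1.4, 0.3, -0.6]
grip_width: 1.004
```

```bash
python3 - <<'E'
from h import *
go(HEAD+1.5*PX+[0,0,-5],RP)
c=[(proj('side',HEAD)),(proj('top',HEAD))]
out=[]
for n in('side','top'):
    im=snap(n,n+'1');u,v=proj(n,HEAD).astype(int);v-=6
    out.append(cv2.resize(im[v-45:v+45,u-60:u+60],(400,300),interpolation=cv2.INTER_CUBIC)); print(u-60,v-45)
cv2.imwrite('pics/c2.png',np.hstack(out)[:,:,::-1])
E
```

```text
t 2.02 pos [ 480.4 -257.    55.5] F [-1.4  0.3 -0.6] grip 1.004 q [ 0.49  0.45 -0.07  1.93  0.03  0.76 -1.47]
turn(tool) [ 1.1 -0.2  0.3] shift now [52.4 14.8  3.9] shift after turn [52.5 14.6  3.4]
335 174
392 224
```

View pics/c2.png

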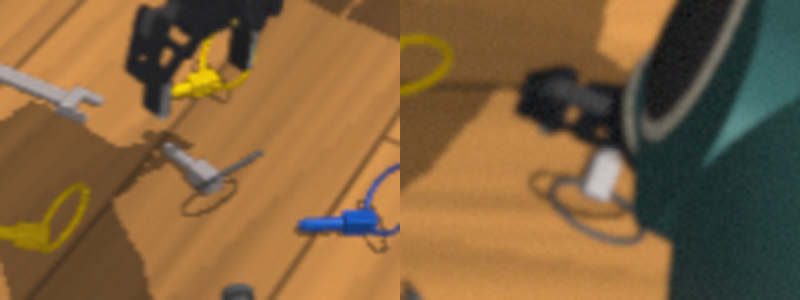

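The steel pin sits untouched below the gripper, with its head at crop side (205,180) and top (603,175). The gripper is about 15 mm off sideways, so I correct that.

Call:
arm_command(motion=[1, 0, 0, 0, 14.5, 3.5, 0, 0, 0, 0, 0, 0, 0, 0, 0, 0, 0, 0, 0, 0, 0])

```text
time_s: 2.37
ee_pos: [475.7, -272.6, 62.9]
tcp_rot: [-2.811, 1.557, -0.0]
wrist_force: [0.4, -0.1, 0.0]
grip_width: 0.999
```

```bash
python3 - <<'E'
from h import *
go(HEAD+1.5*PX+[0,0,-5],RP)
E
```

```text
t 2.37 pos [ 475.7 -272.6   62.9] F [ 0.4 -0.1  0. ] grip 0.999 q [ 0.52  0.44 -0.06  1.92  0.03  0.77 -1.46]
turn(tool) [ 0.  -0.7  0.3] shift now [59.9 -1.4  4.9] shift after turn [59.9 -1.7  4.1]
```

Call:
arm_command(motion=[0, -0.7, 0.3, 18, -1.5, 4, 0, 0, 0, 0, 18, 0, 0, 0, 0, 0, 0, 10, 0, 0, 0, 0, 0, 0, 0, 0, 0, 0, 0, 0, 0, 0, 0, 0, 0])

```text
time_s: 2.78
ee_pos: [475.6, -273.4, 21.7]
tcp_rot: [2.837, 1.561, -0.638]
wrist_force: [-1.1, -0.3, -0.9]
grip_width: 0.998
```

```bash
python3 - <<'E'
from h import *
go(HEAD+1.5*PX+[0,0,-4],RP)
E
```

```text
t 2.78 pos [ 475.6 -273.4   21.7] F [-1.1 -0.3 -0.9] grip 0.998 q [ 0.51  0.51 -0.05  1.94  0.04  0.68 -1.48]
turn(tool) [-0.1 -0.5 -0.2] shift now [17.6 -2.5  4.3] shift after turn [17.7 -2.4  4.2]
```

Call:
arm_command(motion=[0, -0.5, 0, 9, -2, 4, 0, 0, 0, 0, 7, 0, 0, 0, 0, 0, 0, 0, 0, 0, 0, 0, 0, 0, 0, 0, 0, 0])

```text
time_s: 3.12
ee_pos: [473.4, -270.6, 6.5]
tcp_rot: [2.277, 1.566, -1.198]
wrist_force: [0.0, 0.1, -0.9]
grip_width: 1.0
```

```bash
python3 - <<'E'
from h import *
go(HEAD+1.5*PX+[0,0,-4],RP)
E
```

```text
t 3.12 pos [ 473.4 -270.6    6.5] F [ 0.   0.1 -0.9] grip 1.0 q [ 0.5   0.53 -0.05  1.95  0.05  0.66 -1.48]
turn(tool) [-0.1 -0.2 -0.2] shift now [ 2.5 -0.5  1.2] shift after turn [ 2.5 -0.5  1.2]
```

Call:
arm_command(motion=[0, 0, 0, 2, 0, 1, 0, 0, 0, 0, 0, 0, 0, 1, 0, 0, 0, 0, 0, 0, 1, 0, 0, 0, 0, 0, 0, 1, 0, 0, 0, 0, 0, 0, 1, 0, 0, 0, 0, 0, 0, 1, 0, 0, 0, 0, 0, 0, 1, 0, 0, 0, 0, 0, 0, 1, 0, 0, 0, 0, 0, 0, 1])

```text
time_s: 3.87
ee_pos: [472.9, -270.6, 5.2]
tcp_rot: [2.442, 1.565, -1.033]
wrist_force: [0.3, -0.5, -0.0]
grip_width: -0.0
```

```bash
python3 - <<'E'
from h import *
go(HEAD+1.5*PX+[0,0,-4],RP)
E
```

```text
t 3.87 pos [ 472.9 -270.6    5.2] F [ 0.3 -0.5 -0. ] grip -0.0 q [ 0.5   0.53 -0.05  1.95  0.05  0.66 -1.48]
turn(tool) [-0.1 -0.2 -0.2] shift now [ 1.2 -0.7  0.7] shift after turn [ 1.2 -0.7  0.7]
```

```bash
python3 - <<'E'
from h import *
out=[]
for n in('side','top'):
    im=snap(n,n+'2');u,v=proj(n,HEAD).astype(int);v-=6
    out.append(cv2.resize(im[v-30:v+30,u-40:u+40],(400,300),interpolation=cv2.INTER_CUBIC)); print(u-40,v-30, proj(n,manip.sense()['ee_pos']))
cv2.imwrite('pics/c3.png',np.hstack(out)[:,:,::-1])
E
```

```text
355 189 [394.79183499 225.73117705]
412 239 [452.76852499 274.72469224]
```

View pics/c3.png

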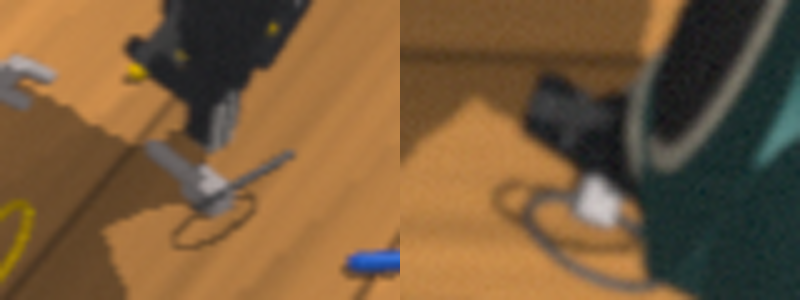

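```bash
python3 - <<'E'
from h import *
s=manip.sense();p=s['ee_pos'];C=R.from_euler('xyz',s['tcp_rot']).as_matrix()
out=[]
for n in('side','top'):
    im=cv2.imread(f'pics/{n}2.png');u0,v0=(proj(n,HEAD)-[20,32 if n=='side' else 30]).astype(int)
    o=cv2.resize(im[v0:v0+50,u0:u0+33+0],(396,600),interpolation=cv2.INTER_CUBIC)
    o=cv2.convertScaleAbs(o,alpha=1.6,beta=15)
    for P,c in((p,(0,0,255)),(p-C[:,0]*50,(0,0,255)),(HEAD,(0,255,0)),(HEAD+45*PX,(0,255,0)),(HEAD-18*PX,(0,255,0))):
        q=(proj(n,P)-[u0,v0]+.5)*12; cv2.circle(o,(int(q[0]),int(q[1])),4,c,-1)
    out.append(o)
    print(n,u0,v0)
cv2.imwrite('pics/c4.png',np.hstack(out))
E
```

```text
side 375 193
top 432 245
```

View pics/c4.png

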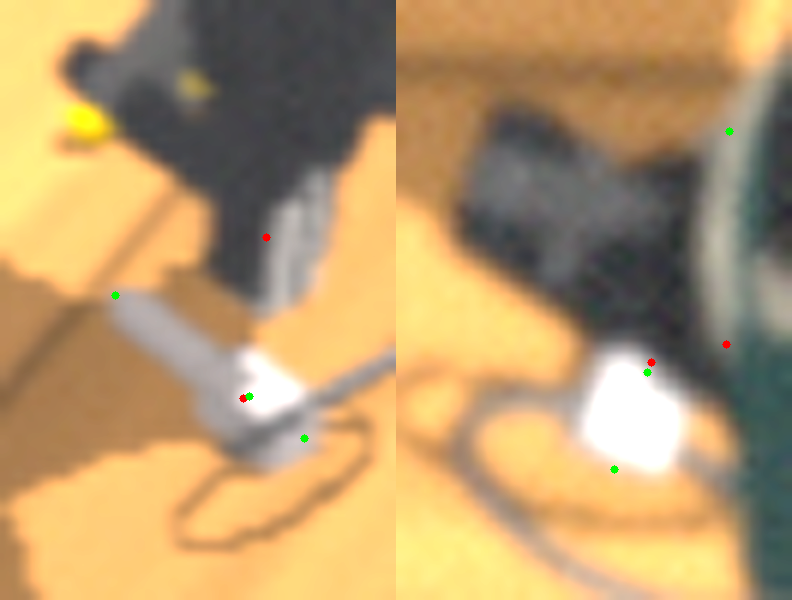

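```bash
python3 - <<'E'
from h import *
s=manip.sense();p=s['ee_pos'];C=R.from_euler('xyz',s['tcp_rot']).as_matrix();print(p,C.round(2))
for a,b in [((395.7,218.2),(447.8,273.3)),((395.7,218.2),(449,270))]:
    P,e=two(a,b);print(P,e,C.T@(P-p))
# head: side rear-top... pin extents on both
sd=lambda u,v:(375+u/12-.5,193+v/12-.5); tp=lambda u,v:(432+(u-396)/12-.5,245+v/12-.5)
print('tip side z8',onz('side',*sd(118,300),8))
print('head top rear mid',onz('top',*tp(630,470),16), 'head mid-width',onz('top',*tp(640,400),16))
print('head base rear side',onz('side',*sd(270,465),0))
for a in(-11,0,11): print(proj('top',p-C[:,2]*a),proj('side',p-C[:,2]*a))
E
```

```text
[ 472.88453927 -270.56492607    5.2217768 ] [[ 0.   -0.33 -0.94]
 [-0.   -0.94  0.33]
 [-1.    0.   -0.  ]]
[ 469.04710312 -250.30499254   50.94732369] 6.780118078545053 [-45.83119721 -17.72265136  10.07102039]
[ 473.76340125 -255.10923177   45.4717896 ] 12.054194080102658 [-40.31991773 -14.74792576   4.06415246]
tip side z8 [ 512.40213029 -282.71316801    8.        ]
head top rear mid [ 453.47607166 -264.01259468   16.        ] head mid-width [ 465.6008347  -265.83070567   16.        ]
head base rear side [ 4.59665631e+02 -2.59013500e+02  1.13686838e-13]
[451.07549278 279.64033652] [397.56936014 227.86630582]
[452.76852499 274.72469224] [394.80109383 225.74829815]
[454.45885469 269.82102868] [392.05859553 223.65064005]
```

```bash
python3 - <<'E'
from h import *
t=np.array([480.4,-257.0,55.5]);y=np.array([-.33,-.94,0]);z=np.array([-.94,.33,0])
for k in(-57,-42,42,57):
  for w in (-11,11): print('open',k,w,proj('side',t+k*y+w*z+[0,0,13]).round(1))
t=np.array([472.9,-270.6,5.2])
for dz in(0,13,20):
  for k in(-14,14):
    for w in(-11,11): print('shut',dz,k,w,proj('side',t+k*y+w*z+[0,0,dz]).round(1),proj('top',t+k*y+w*z+[0,0,dz]).round(1))
E
```

```text
open -57 -11 [373.9 216.8]
open -57 11 [379.6 221.2]
open -42 -11 [378.1 214.5]
open -42 11 [383.8 218.8]
open 42 -11 [400.7 202. ]
open 42 11 [406.4 206.1]
open 57 -11 [404.6 199.9]
open 57 11 [410.4 203.9]
shut 0 -14 -11 [388.5 225.7] [448.2 267.5]
shut 0 -14 11 [393.9 230. ] [444.8 277.2]
shut 0 14 -11 [395.7 221.6] [460.8 272.2]
shut 0 14 11 [401.2 225.8] [457.4 282. ]
shut 13 -14 -11 [388.9 222.3] [449.7 267. ]
shut 13 -14 11 [394.4 226.5] [446.3 276.8]
shut 13 14 -11 [396.2 218.2] [462.5 271.8]
shut 13 14 11 [401.7 222.3] [459.1 281.7]
shut 20 -14 -11 [389.1 220.4] [450.6 266.7]
shut 20 -14 11 [394.7 224.6] [447.1 276.6]
shut 20 14 -11 [396.4 216.3] [463.4 271.5]
shut 20 14 11 [402.  220.4] [460.  281.5]
```

The fingertips are actually about 40 mm above the reported TCP: both views show them above the pin head (side (396,218), top (448,273)), and the pin is untouched. So the reported height is not the true fingertip height here. I open and go down in guarded steps.

Call:
arm_command(motion=[0, 0, 0, 0, 0, 0, 0, 0, 0, 0, 0, 0, 0, 0, 0, 0, 0, 0, 0, 0, 0, 0, 0, 0, 0, 0, 0, 0, 0, 0, 0, 0, 0, 0, 0, 0, 0, 0, 0, 0, 0, 0, 0, 0, 0, 8, 0, 0, 0, 0, 0, 0, 8, 0, 0, 0, 0, 0, 0, 0, 0, 0, 0, 0, 0, 0, 0, 0, 0, 0])

```text
time_s: 4.8
ee_pos: [472.8, -270.6, -12.8]
tcp_rot: [2.414, 1.566, -1.062]
wrist_force: [0.7, 0.2, -0.2]
grip_width: 1.0
```

```bash
python3 - <<'E'
from h import *
go(HEAD+1.5*PX+[0,0,-44],RP)
out=[]
for n in('side','top'):
    im=snap(n,n+'3');u,v=proj(n,HEAD).astype(int);v-=6
    out.append(cv2.resize(im[v-30:v+30,u-40:u+40],(400,300),interpolation=cv2.INTER_CUBIC)); print(u-40,v-30, proj(n,manip.sense()['ee_pos']))
cv2.imwrite('pics/c5.png',cv2.convertScaleAbs(np.hstack(out)[:,:,::-1],alpha=1.6,beta=10))
E
```

```text
t 4.8 pos [ 472.8 -270.6  -12.8] F [ 0.7  0.2 -0.2] grip 1.0 q [ 0.5   0.56 -0.05  1.95  0.05  0.62 -1.48]
turn(tool) [-0.1 -0.2 -0.2] shift now [23.2 -0.8  0.7] shift after turn [23.2 -0.7  0.6]
355 189 [394.18445184 230.48850309]
412 239 [450.64574516 275.27423579]
```

View pics/c5.png

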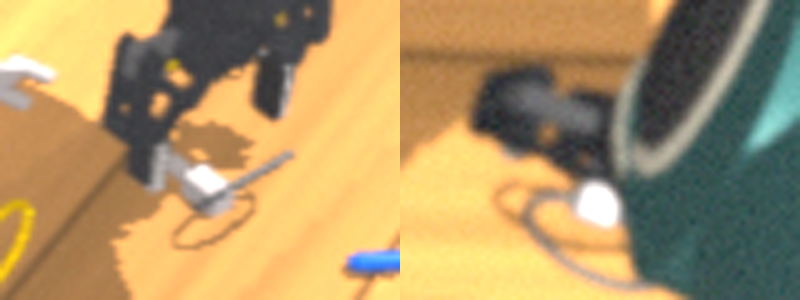

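```bash
python3 - <<'E'
from h import *
t=np.array([472.8,-270.6,0]);y=np.array([-.33,-.94,0]);z=np.array([-.94,.33,0])
for Z in(10,20,30,40,50):
  print(Z,[proj('side',t+k*y+w*z+[0,0,Z]).round(1) for k,w in((-57,11),(-42,11),(42,11),(42,-11))])
E
```

```text
10 [array([382.7, 235.4]), array([386.7, 233. ]), array([408.5, 220.4]), array([403. , 216.3])]
20 [array([383. , 232.7]), array([387.1, 230.3]), array([408.9, 217.7]), array([403.4, 213.6])]
30 [array([383.3, 230. ]), array([387.4, 227.7]), array([409.4, 215. ]), array([403.8, 210.9])]
40 [array([383.7, 227.3]), array([387.7, 224.9]), array([409.8, 212.3]), array([404.2, 208.2])]
50 [array([384. , 224.5]), array([388.1, 222.2]), array([410.3, 209.5]), array([404.6, 205.5])]
```

Call:
arm_command(motion=[0, 0, 0, 8, -0.7, 0.6, 0, 0, 0, 0, 8, 0, 0, 0, 0, 0, 0, 3, 0, 0, 0, 0, 0, 0, 0, 0, 0, 0])

```text
time_s: 5.23
ee_pos: [472.8, -269.8, -33.2]
tcp_rot: [2.505, 1.565, -0.97]
wrist_force: [-0.0, -0.4, 0.3]
grip_width: 1.0
```

Call:
arm_command(motion=[0, 0, 0, 0, 0, 0, 1, 0, 0, 0, 0, 0, 0, 1, 0, 0, 0, 0, 0, 0, 1, 0, 0, 0, 0, 0, 0, 1, 0, 0, 0, 0, 0, 0, 1, 0, 0, 0, 0, 0, 0, 1, 0, 0, 0, 0, 0, 0, 1, 0, 0, 0, 0, 0, 0, 1])

```text
time_s: 5.9
ee_pos: [473.1, -270.0, -32.7]
tcp_rot: [2.553, 1.564, -0.922]
wrist_force: [0.9, 0.5, -1.8]
grip_width: 0.168
```

Call:
arm_command(motion=[0, 0, 0, -10, 0, 0, 1, 0, 0, 0, -20, 0, 0, 1, 0, 0, 0, -35, 0, 0, 1, 0, 0, 0, -35, 0, 0, 1, 0, 0, 0, -35, 0, 0, 1, 0, 0, 0, -35, 0, 0, 1, 0, 0, 0, -30, 0, 0, 1, 0, 0, 0, 0, 0, 0, 1, 0, 0, 0, 0, 0, 0, 1])

```text
time_s: 6.65
ee_pos: [470.1, -267.6, 181.2]
tcp_rot: [2.444, 1.566, -1.031]
wrist_force: [0.4, 0.1, -1.7]
grip_width: 0.165
```

```bash
python3 - <<'E'
from h import *
# target: prefit, pin head 55mm further out along hole x
go(HOLE+(21.5+45)*XH+5*ZA,RF)
s=manip.sense();p=s['ee_pos']
out=[]
for n in('side','top'):
    im=snap(n,n+'4');u,v=proj(n,p+[0,0,40]).astype(int);u0=min(max(u-40,0),560);v0=max(v-30,0)
    out.append(cv2.resize(im[v0:v0+60,u0:u0+80],(400,300),interpolation=cv2.INTER_CUBIC)); print(u0,v0, proj(n,p),proj(n,p+[0,0,40]))
cv2.imwrite('pics/c6.png',cv2.convertScaleAbs(np.hstack(out)[:,:,::-1],alpha=1.4,beta=10))
E
```

```text
t 6.65 pos [ 470.1 -267.6  181.2] F [ 0.4  0.1 -1.7] grip 0.165 q [ 0.51  0.28 -0.06  1.84  0.02  1.02 -1.46]
turn(tool) [171.1  -1.5 -45.5] shift now [  23.9 -428.8  -49.3] shift after turn [ 58.  425.4  50.2]
364 132 [402.4367962  175.36025291] [404.27748672 162.11866163]
443 238 [476.62440952 269.77491696] [483.74518967 268.02141545]
```

View pics/c6.png

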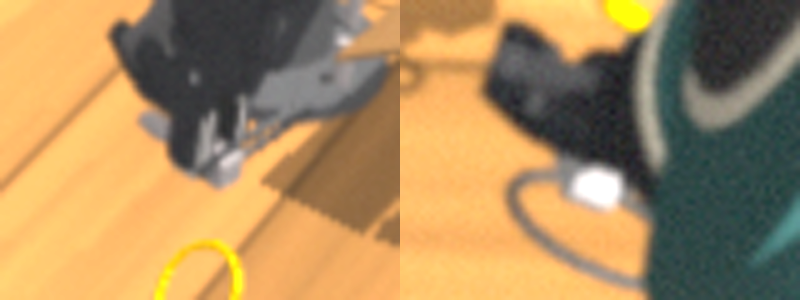

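The pin is held level and clear of the bench, ring open (side crop (225,165), top crop (597,185)). That makes 8 pictures viewed. Now I turn it round.

Call:
arm_command(motion=[-7, 0, 0, 0, 0, 0, 1, -7, 0, 0, 0, 0, 0, 1, -7, 0, 0, 0, 0, 0, 1, -7, 0, 0, 0, 0, 0, 1, -7, 0, 0, 0, 0, 0, 1, -7, 0, 0, 0, 0, 0, 1, -7, 0, 0, 0, 0, 0, 1, -7, 0, 0, 0, 0, 0, 1, -7, 0, 0, 0, 0, 0, 1, -7, 0, 0, 0, 0, 0, 1, -7, 0, 0, 0, 0, 0, 1, -7, 0, 0, 0, 0, 0, 1, -7, 0, 0, 0, 0, 0, 1, -7, 0, 0, 0, 0, 0, 1, -7, 0, 0, 0, 0, 0, 1, -7, 0, 0, 0, 0, 0, 1, -7, 0, 0, 0, 0, 0, 1, -7, 0, 0, 0, 0, 0, 1, -7, 0, 0, 0, 0, 0, 1, 0, 0, 0, 0, 0, 0, 1])

```text
time_s: 8.42
ee_pos: [455.3, -258.5, 150.0]
tcp_rot: [-2.608, 1.524, 2.58]
wrist_force: [0.2, 0.3, -1.0]
grip_width: 0.164
```

```bash
cat >> h.py <<'E'
RV=rot([0,0,-1],np.array([-np.cos(a),-np.sin(a),0]))
E
python3 - <<'E'
from h import *
go(HOLE+69.25*XH+19.3*ZA,RV)
go(HOLE+69.25*XH+19.3*ZA,RF)
E
```

```text
t 8.42 pos [ 455.3 -258.5  150. ] F [ 0.2  0.3 -1. ] grip 0.164 q [ 0.83  0.35 -0.45  1.86  0.17  1.02  0.79]
turn(tool) [-46.8  -2.8   0.3] shift now [ -18.2  349.2 -249.6] shift after turn [-19.9 420.7  84.6]
t 8.42 pos [ 455.3 -258.5  150. ] F [ 0.2  0.3 -1. ] grip 0.164 q [ 0.83  0.35 -0.45  1.86  0.17  1.02  0.79]
turn(tool) [-45.7 -31.1  12.6] shift now [ -18.2  349.2 -249.6] shift after turn [ 25.1 420.7  83.2]
```

Call:
arm_command(motion=[-6.7, -0.4, 0, -8, 0, 0, 1, -6.7, -0.4, 0, -8, 0, 0, 1, -6.7, -0.4, 0, -8, 0, 0, 1, -6.7, -0.4, 0, -8, 0, 0, 1, -6.7, -0.4, 0, -8, 0, 0, 1, -6.7, -0.4, 0, -8, 0, 0, 1, -6.7, -0.4, 0, -8, 0, 0, 1, 0, 0, 0, 0, 35, 7, 1, 0, 0, 0, 0, 35, 7, 1, 0, 0, 0, 0, 35, 7, 1, 0, 0, 0, 0, 35, 7, 1, 0, 0, 0, 0, 35, 7, 1, 0, 0, 0, 0, 35, 7, 1, 0, 0, 0, 0, 35, 7, 1, 0, 0, 0, 0, 35, 7, 1, 0, 0, 0, 0, 35, 7, 1, 0, 0, 0, 0, 25, 7, 1, 0, 0, 0, 0, 15, 7, 1, 0, 0, 0, 0, 0, 0, 1])

```text
time_s: 10.0
ee_pos: [627.4, 75.4, 185.3]
tcp_rot: [3.135, 1.536, 2.809]
wrist_force: [-0.1, 0.5, -1.5]
grip_width: 0.164
```

```bash
python3 - <<'E'
from h import *
go(HOLE+69.25*XH+19.3*ZA,RV)
go(HOLE+69.25*XH+19.3*ZA,RF)
E
```

```text
t 10.0 pos [627.4  75.4 185.3] F [-0.1  0.5 -1.5] grip 0.164 q [ 0.32  0.54 -0.67  1.56  0.33  1.19  0.82]
turn(tool) [-2.7 -2.  -0.1] shift now [15.2 52.8  9.2] shift after turn [15.5 52.4 11.1]
t 10.0 pos [627.4  75.4 185.3] F [-0.1  0.5 -1.5] grip 0.164 q [ 0.32  0.54 -0.67  1.56  0.33  1.19  0.82]
turn(tool) [ -2.6 -32.    0.6] shift now [15.2 52.8  9.2] shift after turn [19.  52.4  1.9]
```

Call:
arm_command(motion=[-0.4, -5.3, 0.1, 0, 9, 0, 1, -0.4, -5.3, 0.1, 0, 9, 0, 1, -0.4, -5.3, 0.1, 0, 9, 0, 1, -0.4, -5.3, 0.1, 0, 9, 0, 1, -0.4, -5.3, 0.1, 0, 9, 0, 1, -0.4, -5.3, 0.1, 0, 7, 0, 1, 0, 0, 0, 0, 0, 0, 1, 0, 0, 0, 0, 0, 0, 1])

```text
time_s: 10.67
ee_pos: [639.4, 126.9, 175.9]
tcp_rot: [0.029, 1.043, -0.282]
wrist_force: [1.3, -1.0, -0.7]
grip_width: 0.173
```

```bash
python3 - <<'E'
from h import *
go(HOLE+69.25*XH+19.3*ZA,RF)
E
```

```text
t 10.67 pos [639.4 126.9 175.9] F [ 1.3 -1.  -0.7] grip 0.173 q [ 0.02  0.32 -0.51  1.96  0.87  0.67  0.18]
turn(tool) [-1.8  0.2  0.1] shift now [12.2 -0.1  8.8] shift after turn [12.1 -0.4  8.8]
```

Fix the residual, then look at both views.

Call:
arm_command(motion=[-1.8, 0.2, 0, 0, -0.3, 8.8, 1, 0, 0, 0, 0, 0, 0, 1, 0, 0, 0, 0, 0, 0, 1])

```text
time_s: 10.92
ee_pos: [645.5, 122.7, 178.4]
tcp_rot: [-0.001, 1.053, -0.287]
wrist_force: [-0.7, 0.8, -2.0]
grip_width: 0.163
```

```bash
python3 - <<'E'
from h import *
go(HOLE+69.25*XH+19.3*ZA,RF)
s=manip.sense();p=s['ee_pos'];C=R.from_euler('xyz',s['tcp_rot']).as_matrix()
out=[]
hd=p+2.25*C[:,2]-40.7*C[:,0]; tip=hd-45*C[:,2]
for n in('side','top'):
    im=snap(n,n+'5');u,v=proj(n,hd).astype(int);u0=u-40;v0=v-36
    o=cv2.resize(im[v0:v0+60,u0:u0+80],(800,600),interpolation=cv2.INTER_CUBIC)[:,200 if n=='side' else 0:][:,:400].copy()
    x0=200 if n=='side' else 0
    for P,c in((hd,(0,255,0)),(tip,(0,255,0)),(END,(255,0,0)),(hd-18*C[:,0]*0+18*C[:,2],(0,255,0)),(HOLE+12.5*XH,(255,0,0))):
        q=(proj(n,P)-[u0,v0]+.5)*10; cv2.circle(o,(int(q[0])-x0,int(q[1])),3,c,-1)
    out.append(o);print(n,u0+x0/10,v0)
cv2.imwrite('pics/c7.png',cv2.convertScaleAbs(np.hstack(out)[:,:,::-1],alpha=1.4,beta=10))
E
```

```text
t 10.92 pos [645.5 122.7 178.4] F [-0.7  0.8 -2. ] grip 0.163 q [ 0.04  0.33 -0.52  1.94  0.85  0.68  0.24]
turn(tool) [-0.3 -0.3  0.2] shift now [10.8  1.9  1.6] shift after turn [10.8  1.9  1.6]
side 232.0 197
top 214.0 135
```

View pics/c7.png

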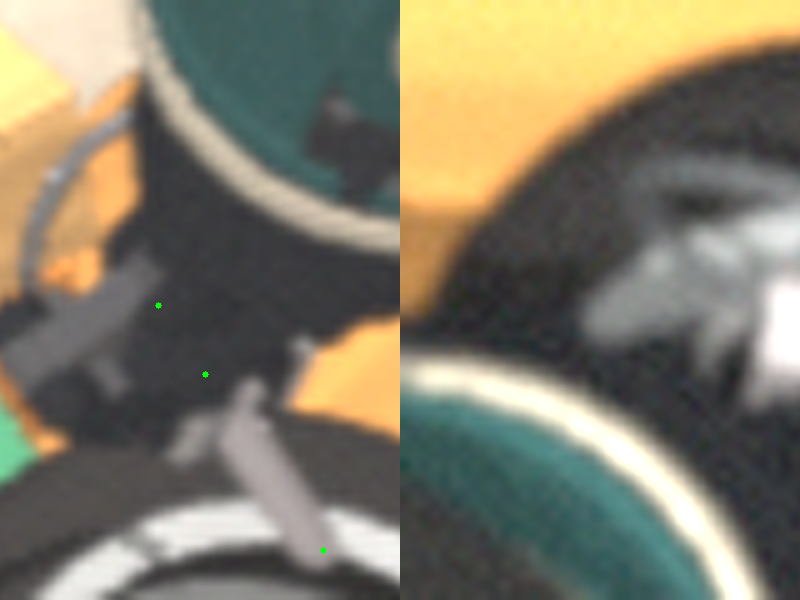

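Side view: the pin tip is seen at crop (322,560) against (323,550) predicted, so the 40.7 mm tool-length offset holds in the tilted pose. My top crop cut the pin off, so I re-crop the same pictures to include the axle.

```bash
python3 - <<'E'
from h import *
s=manip.sense();p=s['ee_pos'];C=R.from_euler('xyz',s['tcp_rot']).as_matrix()
hd=p+2.25*C[:,2]-40.7*C[:,0]; tip=hd-45*C[:,2]
out=[]
for n,(u0,v0) in(('side',(240,230)),('top',(228,155))):
    im=cv2.imread(f'pics/{n}5.png')
    o=cv2.resize(im[v0:v0+60,u0:u0+40],(400,600),interpolation=cv2.INTER_CUBIC);o=cv2.convertScaleAbs(o,alpha=1.2)
    for P,c in((hd,(0,255,0)),(tip,(0,255,0)),(END,(0,0,255)),(HOLE,(255,0,0))):
        q=(proj(n,P)-[u0,v0]+.5)*10; print(n,q); cv2.circle(o,(int(q[0]),int(q[1])),3,c,-1)
    out.append(o)
cv2.imwrite('pics/c8.png',np.hstack(out))
E
```

```text
side [125.17788502  43.50419445]
side [243.89203792 218.7438522 ]
side [253.18163909 398.3622504 ]
side [236.49900489 422.56289098]
top [270.3521404  171.53449426]
top [214.146602   407.97767289]
top [252.91603647 449.42256237]
top [277.46510971 422.28844126]
```

View pics/c8.png

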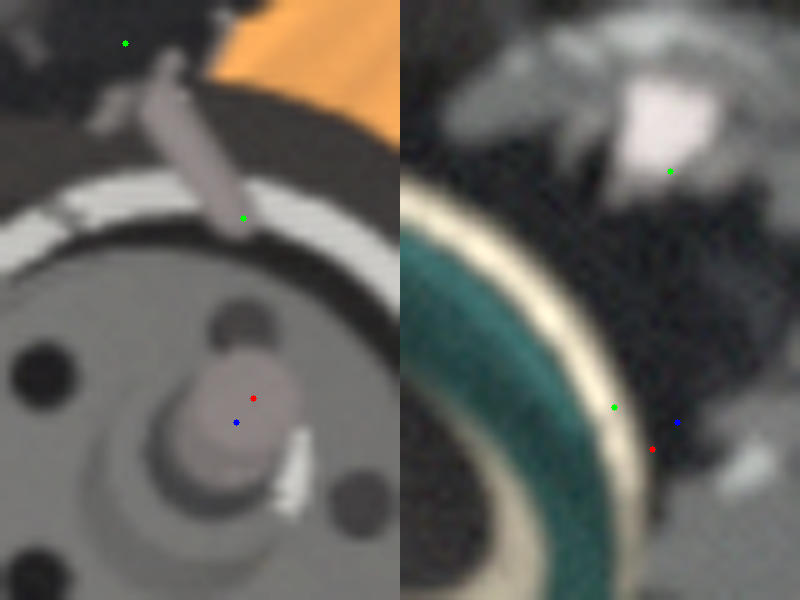

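The side view shows the pin axis about 1 px left of and below the prediction (tip at (238,228) against (244,219)). The axle end fits well ((249,398) against (253,398)). In the top view the head (668,125) is laterally in line. I split the correction: about 2.2 mm up the axle and 1.1 mm towards -y.

Call:
arm_command(motion=[-0.3, -0.3, 0, 17, 0.4, 0, 1, 0, 0, 0, 17, 0, 0, 1, 0, 0, 0, 17, 0, 0, 1, 0, 0, 0, 14, 0, 0, 1, 0, 0, 0, 0, 0, 0, 1, 0, 0, 0, 0, 0, 0, 1])

```text
time_s: 11.52
ee_pos: [678.1, 111.0, 119.6]
tcp_rot: [0.0, 1.049, -0.291]
wrist_force: [0.2, 0.9, -1.0]
grip_width: 0.165
```

```bash
cat >> h.py <<'E'
YH=np.cross(ZA,XH)
def fit(out,za=2.2,y=-1.1): return HOLE+(19.25+out)*XH+(za-40.7)*ZA+y*YH
E
python3 - <<'E'
from h import *
go(fit(45),RF)
E
```

```text
t 11.52 pos [678.1 111.  119.6] F [ 0.2  0.9 -1. ] grip 0.165 q [ 0.    0.45 -0.44  1.92  1.    0.6   0.12]
turn(tool) [-0.6 -0.1  0.3] shift now [ 0.4  3.  -3.9] shift after turn [ 0.4  3.  -3.9]
```

Call:
arm_command(motion=[-0.6, -0.1, 0.3, 0.4, 3, -6, 1, 0, 0, 0, 0, 0, 0, 1, 0, 0, 0, 0, 0, 0, 1])

```text
time_s: 11.77
ee_pos: [673.3, 116.0, 117.4]
tcp_rot: [0.001, 1.046, -0.278]
wrist_force: [0.4, 0.0, -1.1]
grip_width: 0.165
```

```bash
python3 - <<'E'
from h import *
go(fit(43),RF)
s=manip.sense();p=s['ee_pos'];C=R.from_euler('xyz',s['tcp_rot']).as_matrix()
hd=p+2.25*C[:,2]-40.7*C[:,0]; tip=hd-45*C[:,2]
out=[]
for n,(u0,v0) in(('side',(238,240)),('top',(232,160))):
    im=snap(n,n+'6')[:,:,::-1]
    o=cv2.resize(im[v0:v0+50,u0:u0+33],(396,600),interpolation=cv2.INTER_CUBIC);o=cv2.convertScaleAbs(o,alpha=1.3)
    for P,c in((hd,(0,255,0)),(tip,(0,255,0)),(END,(0,0,255)),(HOLE,(255,0,0)),(HOLE+12.5*XH,(255,0,0))):
        q=(proj(n,P)-[u0,v0]+.5)*12; print(n,q.round()); cv2.circle(o,(int(q[0]),int(q[1])),3,c,-1)
    out.append(o)
cv2.imwrite('pics/c9.png',np.hstack(out))
E
```

```text
t 11.77 pos [673.3 116.  117.4] F [ 0.4  0.  -1.1] grip 0.165 q [-0.01  0.45 -0.44  1.94  1.01  0.59  0.11]
turn(tool) [-0.   0.1 -0. ] shift now [ 1.4 -0.4  0.3] shift after turn [ 1.4 -0.4  0.4]
side [122.  96.]
side [257. 295.]
side [328. 358.]
side [308. 387.]
side [270. 332.]
top [372.  77.]
top [309. 344.]
top [255. 479.]
top [285. 447.]
top [302. 375.]
```

View pics/c9.png

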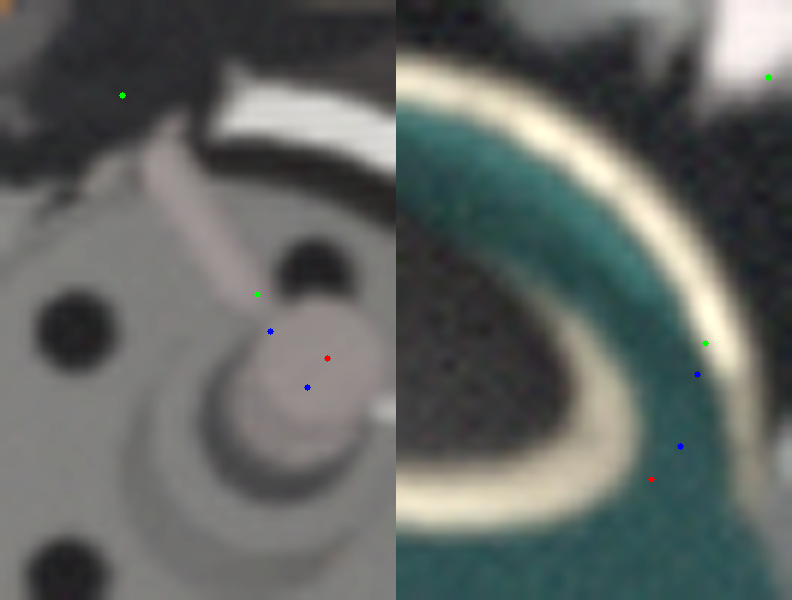

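```bash
cat > sh.py <<'E'
from h import *
def meas(f,r0,r1):
    im=cv2.imread(f'pics/{f}.png').astype(np.float32); u0,v0=238,240
    im=cv2.resize(im[v0:v0+50,u0:u0+45],None,fx=12,fy=12,interpolation=cv2.INTER_CUBIC)
    d=cv2.GaussianBlur(im[:,:,2]-im[:,:,1],(0,0),5); m=(d>5).astype(np.uint8)
    C=[]
    for y in range(r0,r1,8):
        xs=np.where(m[y,120:330])[0]+120
        if len(xs)>20: C.append((xs.mean(),y,len(xs)))
    cnt=max(cv2.findContours(m[280:],cv2.RETR_EXTERNAL,cv2.CHAIN_APPROX_NONE)[0],key=cv2.contourArea)
    return np.array(C),m,cv2.boundingRect(cnt),d
E
python3 - <<'E'
from sh import *
C,m,b,d=meas('side6',150,320); print(C.round().astype(int).tolist()); print(b)
for y in range(290,470,15): xs=np.where(m[y])[0]; print(y,xs.min() if len(xs) else 0,xs.max() if len(xs) else 0,len(xs),end=' | ')
E
```

```text
[[164, 150, 31], [165, 158, 39], [164, 166, 45], [168, 174, 55], [172, 182, 55], [174, 190, 52], [179, 198, 45], [191, 206, 51], [195, 214, 53], [200, 222, 50], [206, 230, 51], [210, 238, 51], [218, 246, 52], [222, 254, 55], [226, 262, 54], [232, 270, 48], [240, 278, 54], [243, 286, 55], [244, 294, 50], [244, 302, 35], [312, 310, 35], [304, 318, 52]]
(244, 23, 142, 156)
290 217 270 54 | 305 249 335 42 | 320 277 364 88 | 335 266 370 99 | 350 258 380 123 | 365 257 385 129 | 380 246 380 135 | 395 252 378 127 | 410 251 359 109 | 425 244 351 108 | 440 270 342 73 | 455 276 303 28 |
```

Measured numerically in the side picture, the shank centreline and the axle end are both 7 zoomed px left of my model. Their relation is therefore right to about 1 mm, and I use half the correction. Starting the insertion gently.

Call:
arm_command(motion=[0, 0, 0, 2.6, 0.2, 0, 1, 0, 0, 0, 0, 0, 0, 1, 0, 0, 0, 0, 0, -4, 1, 0, 0, 0, 0, 0, -4, 1, 0, 0, 0, 0, 0, -4, 1, 0, 0, 0, 0, 0, 0, 1])

```text
time_s: 12.37
ee_pos: [664.7, 119.6, 110.3]
tcp_rot: [0.005, 1.043, -0.275]
wrist_force: [-5.5, 1.4, 1.5]
grip_width: 0.165
```

```bash
python3 - <<'E'
from h import *
go(fit(0,1.0,-.5),RF)
E
```

```text
t 12.37 pos [664.7 119.6 110.3] F [-5.5  1.4  1.5] grip 0.165 q [-0.03  0.45 -0.43  1.96  1.04  0.58  0.06]
turn(tool) [-0.1  0.2 -0.1] shift now [  1.1  -1.  -31.1] shift after turn [  1.2  -0.9 -31.1]
```

Call:
arm_command(motion=[0, 0, 0, -0.8, -0.2, 0, 1, 0, 0, 0, 0, 0, -3, 1, 0, 0, 0, 0, 0, 0, 1])

```text
time_s: 12.62
ee_pos: [660.9, 120.7, 109.1]
tcp_rot: [0.004, 1.044, -0.275]
wrist_force: [-0.1, 0.9, -1.1]
grip_width: 0.166
```

```bash
cat >> h.py <<'E'
def F(): 
    f=manip.sense()['wrist_force']-[0,0,-1.1]; print('F x,y,z of hole',[round(float(f@v),1) for v in(XH,YH,ZA)])
E
python3 - <<'E'
from h import *
go(fit(0,1.0,-.5),RF);F()
E
```

```text
t 12.62 pos [660.9 120.7 109.1] F [-0.1  0.9 -1.1] grip 0.166 q [-0.03  0.44 -0.43  1.97  1.05  0.58  0.05]
turn(tool) [-0.   0.2 -0.1] shift now [  2.   -0.9 -27.1] shift after turn [  2.1  -0.9 -27.1]
F x,y,z of hole [-0.3, 0.9, 0.2]
```

Free now, about 9 mm inside. On in.

Call:
arm_command(motion=[0, 0, 0, 0, 0, -4, 1, 0, 0, 0, 0, 0, -4, 1, 0, 0, 0, 0, 0, 0, 1])

```text
time_s: 12.87
ee_pos: [653.8, 122.6, 104.7]
tcp_rot: [0.004, 1.044, -0.275]
wrist_force: [-0.4, 1.3, -0.6]
grip_width: 0.169
```

```bash
python3 - <<'E'
from h import *
go(fit(0,1.0,-.5),RF);F()
E
```

```text
t 12.87 pos [653.8 122.6 104.7] F [-0.4  1.3 -0.6] grip 0.169 q [-0.04  0.44 -0.43  1.98  1.07  0.57  0.02]
turn(tool) [-0.   0.2 -0.1] shift now [  1.9  -0.8 -18.5] shift after turn [  2.   -0.8 -18.5]
F x,y,z of hole [-0.4, 1.2, 0.8]
```

Call:
arm_command(motion=[0, 0, 0, 0, 0, -4, 1, 0, 0, 0, 0, 0, -4, 1, 0, 0, 0, 0, 0, -4, 1, 0, 0, 0, 0, 0, 0, 1])

```text
time_s: 13.2
ee_pos: [642.7, 125.7, 98.1]
tcp_rot: [0.005, 1.044, -0.275]
wrist_force: [-1.0, -0.5, -0.9]
grip_width: 0.162
```

```bash
python3 - <<'E'
from h import *
go(fit(0,1.0,-.5),RF);F()
E
```

```text
t 13.2 pos [642.7 125.7  98.1] F [-1.  -0.5 -0.9] grip 0.162 q [-0.06  0.44 -0.42  2.01  1.09  0.56 -0.02]
turn(tool) [-0.   0.2 -0.1] shift now [ 2.  -0.8 -5.2] shift after turn [ 2.  -0.8 -5.2]
F x,y,z of hole [-0.6, -0.7, 0.6]
```

Call:
arm_command(motion=[0, 0, 0, 0, 0, -3, 1, 0, 0, 0, 0, 0, -2, 1, 0, 0, 0, 0, 0, 0, 1])

```text
time_s: 13.45
ee_pos: [641.1, 126.2, 97.5]
tcp_rot: [0.007, 1.039, -0.274]
wrist_force: [-0.2, -0.2, -1.7]
grip_width: 0.166
```

```bash
python3 - <<'E'
from h import *
go(fit(0,1.0,-.5),RF);F()
E
```

```text
t 13.45 pos [641.1 126.2  97.5] F [-0.2 -0.2 -1.7] grip 0.166 q [-0.07  0.43 -0.41  2.02  1.11  0.56 -0.04]
turn(tool) [-0.1  0.5 -0.1] shift now [ 2.2 -0.8 -3.5] shift after turn [ 2.3 -0.8 -3.5]
F x,y,z of hole [-0.4, -0.3, -0.5]
```

Call:
arm_command(motion=[0, 0, 0, 0, 0, -4, 1, 0, 0, 0, 0, 0, -6, 1])

```text
time_s: 13.62
ee_pos: [640.3, 126.3, 97.7]
tcp_rot: [0.013, 1.027, -0.273]
wrist_force: [55.1, -9.9, -1.0]
grip_width: 0.165
```

```bash
python3 - <<'E'
from h import *
go(fit(0,1.0,-.5),RF);F()
E
```

```text
t 13.62 pos [640.3 126.3  97.7] F [55.1 -9.9 -1. ] grip 0.165 q [-0.08  0.43 -0.4   2.03  1.13  0.55 -0.08]
turn(tool) [-0.4  1.2 -0.2] shift now [ 2.8 -0.6 -2.9] shift after turn [ 2.9 -0.6 -2.8]
F x,y,z of hole [48.2, 5.7, -27.8]
```

Hard stop at 48 N against the axle. I release, lift clear along the axle and check by numbers how far the tip comes out.

Call:
arm_command(motion=[0, 0, 0, 0, 0, 0, 1, 0, 0, 0, 0, 0, 0, 1, 0, 0, 0, 0, 0, 0, 0, 0, 0, 0, 0, 0, 0, 0, 0, 0, 0, 0, 0, 0, 0, 0, 0, 0, 0, 0, 0, 0, 0, 0, 0, 0, 0, 0, 0, 0, 0, 0, 0, 0, 0, 0, 0, 0, 0, 0, 0, 0, 0, 0, 0, -12, 0, 0, 0, 0, 0, 0, -20, 0, 0, 0, 0, 0, 0, -25, 0, 0, 0, 0, 0, 0, -25, 0, 0, 0, 0, 0, 0, -25, 0, 0, 0, 0, 0, 0, -25, 0, 0, 0, 0, 0, 0, -15, 0, 0, 0, 0, 0, 0, 0, 0, 0, 0])

```text
invalid input
```

```bash
cat > pinlook.py <<'E'
import sys
from h import *
go(fit(0,1.0,-.5),RF)
im=snap('side',sys.argv[1]).astype(np.float32)[:,:,::-1]; snap('top',sys.argv[1]+'t')
off=np.array([-.6,0])   # model bias seen for axle and pin
for nm,P in(('end',END),('hole',HOLE),('head',HOLE+21.5*XH),('rear',HOLE+39.5*XH),('tip home',HOLE-23.5*XH),('low mouth',HOLE-12.5*XH),('bow',HOLE+66.3*XH+48.3*ZA)): print(nm,(proj('side',P)+off).round(1),(proj('top',P)).round(1))
# profile along the pin's line in the side picture
g=cv2.cvtColor(im.astype(np.uint8),cv2.COLOR_BGR2GRAY)
for w in(-2,0,2):
  row=[]
  for x in range(48,-36,-3):
    P=HOLE+x*XH; q=proj('side',P)+off; dq=proj('side',P+YH)-proj('side',P); 
    c=cv2.getRectSubPix(im,(1,1),tuple((q+dq*w).astype(float)))[0,0]; row.append((x,int(c.mean()),int(c[2]-c[1])))
  print(w,row)
E
python3 pinlook.py r1
```

```text
t 13.62 pos [640.3 126.3  97.7] F [55.1 -9.9 -1. ] grip 0.165 q [-0.08  0.43 -0.4   2.03  1.13  0.55 -0.08]
turn(tool) [-0.4  1.2 -0.2] shift now [ 2.8 -0.6 -2.9] shift after turn [ 2.9 -0.6 -2.8]
end [264.2 269.3] [252.8 199.4]
hole [262.5 271.8] [255.2 196.7]
head [257.2 263.8] [257.7 186.4]
rear [252.7 257.2] [259.8 177.6]
tip home [268.5 280.5] [252.6 207.8]
low mouth [265.7 276.4] [253.8 202.7]
bow [249.9 239.7] [256.3 170.4]
-2 [(48, 36, 1), (45, 41, 0), (42, 55, 1), (39, 61, 1), (36, 59, 2), (33, 46, 0), (30, 38, 0), (27, 36, 0), (24, 34, 0), (21, 35, 0), (18, 36, -1), (15, 37, 0), (12, 66, 3), (9, 104, 5), (6, 108, 6), (3, 109, 5), (0, 109, 6), (-3, 110, 5), (-6, 107, 7), (-9, 101, 6), (-12, 104, 6), (-15, 111, 6), (-18, 110, 5), (-21, 105, 6), (-24, 98, 3), (-27, 93, 0), (-30, 95, 0), (-33, 95, 0)]
0 [(48, 36, 0), (45, 40, 0), (42, 57, 0), (39, 66, 1), (36, 64, 1), (33, 52, 0), (30, 37, 0), (27, 36, 0), (24, 35, -1), (21, 35, -1), (18, 36, 0), (15, 37, 0), (12, 65, 2), (9, 100, 5), (6, 108, 6), (3, 109, 6), (0, 109, 6), (-3, 109, 5), (-6, 107, 7), (-9, 99, 6), (-12, 105, 5), (-15, 114, 6), (-18, 114, 5), (-21, 109, 6), (-24, 98, 3), (-27, 93, 1), (-30, 95, 0), (-33, 96, 0)]
2 [(48, 40, 0), (45, 43, 0), (42, 59, 1), (39, 71, 0), (36, 69, 1), (33, 57, 0), (30, 37, 0), (27, 34, 0), (24, 36, 0), (21, 36, 0), (18, 35, 0), (15, 41, 0), (12, 71, 1), (9, 99, 5), (6, 107, 6), (3, 109, 6), (0, 109, 6), (-3, 109, 6), (-6, 104, 7), (-9, 98, 6), (-12, 105, 6), (-15, 111, 5), (-18, 109, 6), (-21, 107, 5), (-24, 97, 2), (-27, 92, 1), (-30, 94, 0), (-33, 94, 0)]
```

The profile along the pin line puts the tip edge at about -24 mm (home is -23.5), and the axle's upper edge at 12 (expected 12.5), so the pin is home. Now release; the last call was refused for its length.

Call:
arm_command(motion=[0, 0, 0, 0, 0, 0, 1, 0, 0, 0, 0, 0, 0, 1, 0, 0, 0, 0, 0, 0, 0, 0, 0, 0, 0, 0, 0, 0, 0, 0, 0, 0, 0, 0, 0, 0, 0, 0, 0, 0, 0, 0, 0, 0, 0, 0, 0, 0, 0, 0, 0, 0, 0, 0, 0, 0, 0, 0, 0, 0, 0, 0, 0, 0, 0, 0, 0, 0, 0, 0, 0, 0, 0, 0, 0, 0, 0])

```text
time_s: 14.63
ee_pos: [640.4, 126.1, 97.8]
tcp_rot: [0.013, 1.025, -0.273]
wrist_force: [-0.3, -0.3, 0.5]
grip_width: 1.002
```

```bash
python3 pinlook.py r2 | grep -v -e '^2' -e '^-2'; python3 -c "
from h import *
F()"
```

```text
t 14.63 pos [640.4 126.1  97.8] F [-0.3 -0.3  0.5] grip 1.002 q [-0.08  0.43 -0.4   2.03  1.14  0.55 -0.08]
turn(tool) [-0.5  1.2 -0.2] shift now [ 2.8 -0.5 -3.1] shift after turn [ 2.9 -0.5 -3.1]
end [264.2 269.3] [252.8 199.4]
hole [262.5 271.8] [255.2 196.7]
head [257.2 263.8] [257.7 186.4]
rear [252.7 257.2] [259.8 177.6]
tip home [268.5 280.5] [252.6 207.8]
low mouth [265.7 276.4] [253.8 202.7]
bow [249.9 239.7] [256.3 170.4]
0 [(48, 38, 0), (45, 43, 0), (42, 58, 0), (39, 65, 2), (36, 63, 1), (33, 51, 0), (30, 40, 0), (27, 60, 2), (24, 138, 7), (21, 161, 10), (18, 54, 2), (15, 48, 1), (12, 88, 4), (9, 106, 6), (6, 109, 6), (3, 109, 6), (0, 109, 5), (-3, 110, 6), (-6, 107, 6), (-9, 99, 5), (-12, 103, 5), (-15, 112, 5), (-18, 110, 5), (-21, 101, 3), (-24, 92, 1), (-27, 92, 0), (-30, 94, 0), (-33, 94, 0)]
F x,y,z of hole [0.2, -0.1, 0.8]
```

Call:
arm_command(motion=[0, 0, 0, -10, 0, 0, 0, 0, 0, 0, -20, 0, 0, 0, 0, 0, 0, -30, 0, 0, 0, 0, 0, 0, -30, 0, 0, 0, 0, 0, 0, -30, 0, 0, 0, 0, 0, 0, 0, 0, 0, 0])

```text
time_s: 15.23
ee_pos: [577.1, 143.4, 202.1]
tcp_rot: [0.009, 1.03, -0.277]
wrist_force: [0.2, 0.3, 1.4]
grip_width: 0.999
```

```bash
python3 pinlook.py r3 | grep -v -e '^2' -e '^-2'; python3 - <<'E'
from h import *
go(HOLE+(57)*XH+80*ZA,RF)
im=cv2.imread('pics/r3.png')
u0,v0=228,232
o=cv2.resize(im[v0:v0+60,u0:u0+60],(600,600),interpolation=cv2.INTER_CUBIC)
cv2.imwrite('pics/c10.png',cv2.convertScaleAbs(o,alpha=1.3))
E
```

```text
t 15.23 pos [577.1 143.4 202.1] F [0.2 0.3 1.4] grip 0.999 q [-0.02  0.19 -0.54  2.06  0.81  0.69  0.17]
turn(tool) [-0.4  1.  -0.1] shift now [126.    0.2  -0.5] shift after turn [126.    0.4   1.6]
end [264.2 269.3] [252.8 199.4]
hole [262.5 271.8] [255.2 196.7]
head [257.2 263.8] [257.7 186.4]
rear [252.7 257.2] [259.8 177.6]
tip home [268.5 280.5] [252.6 207.8]
low mouth [265.7 276.4] [253.8 202.7]
bow [249.9 239.7] [256.3 170.4]
0 [(48, 38, 0), (45, 38, 0), (42, 34, 0), (39, 34, 0), (36, 58, 1), (33, 117, 4), (30, 159, 7), (27, 210, 8), (24, 220, 8), (21, 220, 8), (18, 212, 8), (15, 160, 8), (12, 166, 9), (9, 185, 11), (6, 203, 12), (3, 204, 11), (0, 205, 11), (-3, 196, 11), (-6, 160, 10), (-9, 117, 6), (-12, 106, 6), (-15, 113, 5), (-18, 112, 5), (-21, 114, 4), (-24, 112, 1), (-27, 97, 0), (-30, 95, 0), (-33, 96, 0)]
t 15.33 pos [577.8 141.4 198.6] F [ 0.8  0.5 -1.2] grip 1.0 q [-0.02  0.19 -0.54  2.06  0.81  0.69  0.17]
turn(tool) [-0.4  0.9  0.1] shift now [ 3.3  2.9 40. ] shift after turn [ 2.7  2.6 40.1]
```

The pin stays in the hole when released. Now I close the fingers, go behind the ring and get ready to push its bow over the axle's end.

Call:
arm_command(motion=[-0.4, 0.9, 0, 0, 2.5, 20, 1, 0, 0, 0, 0, 0, 20, 1, 0, 0, 0, 0, 0, 20, 1, 0, 0, 0, 0, 0, 15, 1, 0, 0, 0, 0, 0, 0, 1, 0, 0, 0, 0, 0, 0, 1, 0, 0, 0, 0, 0, 0, 1, 0, 0, 0, 0, 0, 0, 1, 0, 0, 0, 0, 0, 0, 1, 0, 0, 0, 0, 0, 0, 1])

```text
time_s: 16.17
ee_pos: [640.8, 121.8, 226.6]
tcp_rot: [-0.017, 1.059, -0.297]
wrist_force: [0.4, 0.3, -0.2]
grip_width: -0.002
```

```bash
python3 - <<'E'
from h import *
go(HOLE+92*XH+2*ZA,RF)
E
```

```text
t 16.17 pos [640.8 121.8 226.6] F [ 0.4  0.3 -0.2] grip -0.002 q [ 0.05  0.26 -0.53  1.9   0.72  0.75  0.38]
turn(tool) [ 0.1 -0.7  0.5] shift now [71.9  4.6  4.8] shift after turn [72.   4.   3.9]
```

Call:
arm_command(motion=[0, -0.7, 0.5, 0, 4, 6, 1, 0, 0, 0, 15, 0, 0, 1, 0, 0, 0, 15, 0, 0, 1, 0, 0, 0, 15, 0, 0, 1, 0, 0, 0, 12, 0, 0, 1, 0, 0, 0, 0, 0, 0, 1, 0, 0, 0, 0, 0, 0, 1])

```text
time_s: 16.75
ee_pos: [676.8, 119.0, 180.2]
tcp_rot: [0.005, 1.041, -0.269]
wrist_force: [0.3, -0.2, 0.4]
grip_width: 0.003
```

```bash
python3 - <<'E'
from h import *
go(HOLE+92*XH+2*ZA,RF);F()
E
```

```text
t 16.75 pos [676.8 119.  180.2] F [ 0.3 -0.2  0.4] grip 0.003 q [ 0.02  0.37 -0.48  1.89  0.85  0.66  0.29]
turn(tool) [ 0.2  0.4 -0.3] shift now [14.  -3.2 -3.6] shift after turn [14.1 -3.2 -3.5]
F x,y,z of hole [1.1, -0.1, 1.2]
```

Call:
arm_command(motion=[0, 0.4, 0, 7, -3, 0, 1, 0, 0, 0, 6, 0, 0, 1, 0, 0, 0, 0, 0, 0, 1, 0, 0, 0, 0, 0, 0, 1])

```text
time_s: 17.08
ee_pos: [683.0, 114.5, 169.9]
tcp_rot: [0.007, 1.047, -0.266]
wrist_force: [-0.1, -0.8, 0.0]
grip_width: 0.002
```

```bash
python3 - <<'E'
from h import *
go(HOLE+31*XH+2*ZA,RF);F()
E
```

```text
t 17.08 pos [683.  114.5 169.9] F [-0.1 -0.8  0. ] grip 0.002 q [ 0.03  0.39 -0.47  1.88  0.86  0.65  0.29]
turn(tool) [ 0.2  0.  -0.4] shift now [  1.5  -0.4 -65.6] shift after turn [  1.6  -0.6 -65.6]
F x,y,z of hole [0.7, -0.8, 0.9]
```

Push -z by steps: first 40 mm, then check forces.

Call:
arm_command(motion=[0, 0, 0, 0.5, 0, -6, 1, 0, 0, 0, 0, 0, -6, 1, 0, 0, 0, 0, 0, -6, 1, 0, 0, 0, 0, 0, -6, 1, 0, 0, 0, 0, 0, -5, 1, 0, 0, 0, 0, 0, -5, 1, 0, 0, 0, 0, 0, 0, 1])

```text
time_s: 17.67
ee_pos: [653.3, 124.3, 154.1]
tcp_rot: [0.013, 1.041, -0.26]
wrist_force: [0.7, -0.2, 1.2]
grip_width: 0.0
```

```bash
python3 - <<'E'
from h import *
go(HOLE+31*XH+2*ZA,RF);F()
E
```

```text
t 17.67 pos [653.3 124.3 154.1] F [ 0.7 -0.2  1.2] grip 0.0 q [-0.02  0.36 -0.45  1.96  0.91  0.61  0.18]
turn(tool) [ 0.2  0.3 -0.5] shift now [  3.3  -1.8 -30.7] shift after turn [  3.5  -1.8 -30.6]
F x,y,z of hole [1.8, -0.0, 1.6]
```

About 1.8 N back from the bow, so the ring is moving. On past centre.

Call:
arm_command(motion=[0, 0, 0, 1.5, -1, -6, 1, 0, 0, 0, 1, 0, -6, 1, 0, 0, 0, 0, 0, -6, 1, 0, 0, 0, 0, 0, -6, 1, 0, 0, 0, 0, 0, -6, 1, 0, 0, 0, 0, 0, 0, 1])

```text
time_s: 18.17
ee_pos: [625.5, 130.5, 133.7]
tcp_rot: [0.011, 1.043, -0.262]
wrist_force: [-0.1, 0.3, 0.0]
grip_width: -0.003
```

```bash
python3 - <<'E'
from h import *
go(HOLE+31*XH+2*ZA,RF);F()
snap('side','p1'); snap('top','p1t')
E
```

```text
t 18.17 pos [625.5 130.5 133.7] F [-0.1  0.3  0. ] grip -0.003 q [-0.06  0.35 -0.44  2.03  0.98  0.59  0.08]
turn(tool) [ 0.2  0.2 -0.5] shift now [ 0.  -0.2  4.2] shift after turn [ 0.  -0.1  4.2]
F x,y,z of hole [0.4, 0.2, 1.1]
```

Call:
arm_command(motion=[0, 0, 0, -15, 0, 0, 1, 0, 0, 0, -30, 0, 0, 1, 0, 0, 0, -35, 0, 0, 1, 0, 0, 0, -35, 0, 0, 1, 0, 0, 0, -35, 0, 0, 1, 0, 0, 0, -20, -35, 0, 1, 0, 0, 0, -20, -35, 0, 1, 0, 0, 0, 0, -35, 0, 1, 0, 0, 0, 0, -35, 0, 1, 0, 0, 0, 0, -20, 0, 1, 0, 0, 0, 0, 0, 0, 1])

```text
time_s: 19.18
ee_pos: [487.5, -1.4, 308.5]
tcp_rot: [0.021, 1.037, -0.249]
wrist_force: [0.6, 0.1, 0.8]
grip_width: -0.0
```

```bash
python3 pinlook.py r4 | grep -v -e '^2' -e '^-2'; python3 - <<'E'
from h import *
out=[]
for f,(u0,v0) in(('r4',(236,240)),('r4t',(228,160))):
    im=cv2.imread(f'pics/{f}.png')
    out.append(cv2.resize(im[v0:v0+60,u0:u0+40],(400,600),interpolation=cv2.INTER_CUBIC))
cv2.imwrite('pics/c11.png',cv2.convertScaleAbs(np.hstack(out),alpha=1.2))
E
```

```text
t 19.18 pos [487.5  -1.4 308.5] F [0.6 0.1 0.8] grip -0.0 q [ 0.15 -0.24 -0.31  2.17  0.21  0.71  1.  ]
turn(tool) [ 0.3  0.6 -0.9] shift now [243.7 160.6 -13.2] shift after turn [241.3 164.3 -11.6]
end [264.2 269.3] [252.8 199.4]
hole [262.5 271.8] [255.2 196.7]
head [257.2 263.8] [257.7 186.4]
rear [252.7 257.2] [259.8 177.6]
tip home [268.5 280.5] [252.6 207.8]
low mouth [265.7 276.4] [253.8 202.7]
bow [249.9 239.7] [256.3 170.4]
0 [(48, 46, 0), (45, 83, 0), (42, 110, 4), (39, 182, 10), (36, 205, 12), (33, 207, 10), (30, 210, 9), (27, 211, 9), (24, 213, 9), (21, 214, 9), (18, 211, 10), (15, 175, 10), (12, 155, 9), (9, 175, 10), (6, 192, 11), (3, 194, 11), (0, 194, 12), (-3, 186, 11), (-6, 152, 9), (-9, 111, 5), (-12, 108, 4), (-15, 149, 7), (-18, 152, 7), (-21, 130, 6), (-24, 105, 2), (-27, 90, 0), (-30, 89, 0), (-33, 91, 0)]
```

View pics/c11.png

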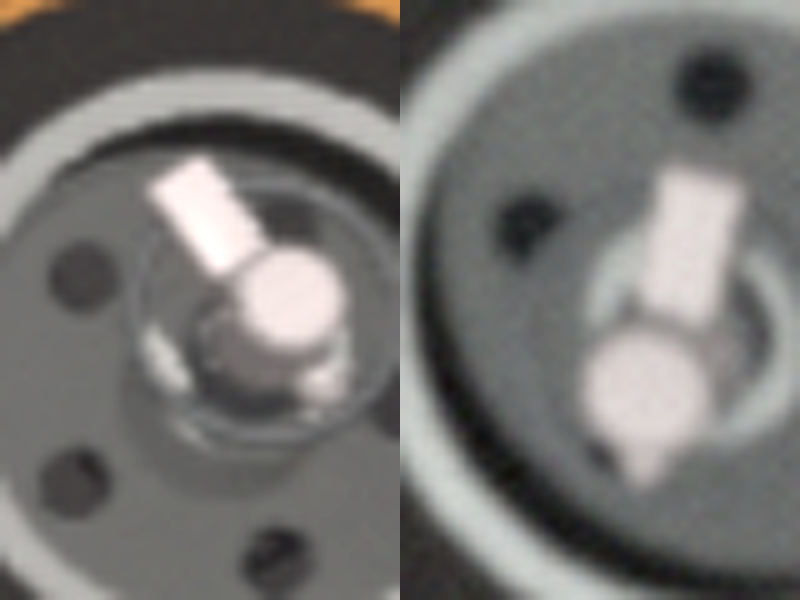

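The last picture shows the ring shut as a circle around the axle (side (265,310)). The tip is out at side (325,385) and top (640,470), and the head sits against the axle. The profile gives the tip at about -23 and the rear at about 40, so up to 1 mm may be missing. I seat the head with a light push of the closed fingers on its rear.

Call:
arm_command(motion=[0, 0, 0, 5, 35, 5, 1, 0, 0, 0, 5, 35, 5, 1, 0, 0, 0, 5, 35, 5, 1, 0, 0, 0, 5, 35, 5, 1, 0, 0, 0, 5, 22, 5, 1, 0, 0, 0, 0, 0, 25, 1, 0, 0, 0, 0, 0, 0, 1, 0, 0, 0, 0, 0, 0, 1])

```text
time_s: 19.95
ee_pos: [589.6, 161.8, 314.7]
tcp_rot: [0.042, 1.036, -0.22]
wrist_force: [-0.0, 1.0, 0.1]
grip_width: -0.001
```

```bash
python3 - <<'E'
from h import *
go(HOLE+65*XH-40*ZA,RF)
E
```

```text
t 19.95 pos [589.6 161.8 314.7] F [-0.   1.   0.1] grip -0.001 q [ 0.08  0.09 -0.62  1.89  0.55  0.85  0.48]
turn(tool) [ 0.5  0.6 -1.7] shift now [219.5 -26.8 -17.4] shift after turn [220.4 -20.3 -14.9]
```

Call:
arm_command(motion=[0.5, 0.6, -1.7, 0, -26, 0, 1, 0, 0, 0, 30, 0, 0, 1, 0, 0, 0, 30, 0, 0, 1, 0, 0, 0, 30, 0, 0, 1, 0, 0, 0, 30, 0, 0, 1, 0, 0, 0, 20, 0, 0, 1, 0, 0, 0, 0, 0, 0, 1, 0, 0, 0, 0, 0, 0, 1])

```text
time_s: 20.62
ee_pos: [651.5, 122.3, 189.0]
tcp_rot: [0.009, 1.047, -0.266]
wrist_force: [0.0, -0.2, 1.6]
grip_width: 0.001
```

```bash
python3 - <<'E'
from h import *
go(HOLE+65*XH-40*ZA,RF)
E
```

```text
t 20.62 pos [651.5 122.3 189. ] F [ 0.  -0.2  1.6] grip 0.001 q [ 0.05  0.32 -0.52  1.93  0.83  0.67  0.28]
turn(tool) [ 0.2  0.  -0.4] shift now [ 76.3   0.2 -13. ] shift after turn [ 76.3   0.6 -13. ]
```

Call:
arm_command(motion=[0.2, 0, -0.4, 20, 0, 0, 1, 0, 0, 0, 20, 0, 0, 1, 0, 0, 0, 18, 0, 0, 1, 0, 0, 0, 14, 0, 0, 1, 0, 0, 0, 0, 0, 0, 1, 0, 0, 0, 0, 0, 0, 1])

```text
time_s: 21.12
ee_pos: [687.2, 117.1, 134.1]
tcp_rot: [0.012, 1.039, -0.267]
wrist_force: [-0.2, -0.0, 0.0]
grip_width: -0.002
```

```bash
python3 - <<'E'
from h import *
go(HOLE+(39.5+11)*XH-39*ZA,RF);F()
E
```

```text
t 21.12 pos [687.2 117.1 134.1] F [-0.2 -0.   0. ] grip -0.002 q [ 0.    0.44 -0.45  1.9   0.97  0.61  0.16]
turn(tool) [-0.1  0.5 -0.4] shift now [  9.6  -4.3 -31.1] shift after turn [  9.9  -4.3 -31. ]
F x,y,z of hole [0.4, -0.1, 1.1]
```

Call:
arm_command(motion=[0, 0.5, -0.4, 9, -4.3, -6, 1, 0, 0, 0, 0, 0, -6, 1, 0, 0, 0, 0, 0, -6, 1, 0, 0, 0, 0, 0, 0, 1])

```text
time_s: 21.45
ee_pos: [674.2, 117.5, 120.5]
tcp_rot: [0.004, 1.045, -0.277]
wrist_force: [-0.3, -0.1, -0.5]
grip_width: 0.001
```

```bash
python3 - <<'E'
from h import *
go(HOLE+(39.5+11)*XH-39*ZA,RF);F()
E
```

```text
t 21.45 pos [674.2 117.5 120.5] F [-0.3 -0.1 -0.5] grip 0.001 q [-0.02  0.44 -0.43  1.93  1.    0.59  0.11]
turn(tool) [-0.1  0.1 -0.1] shift now [  4.4  -1.  -13.3] shift after turn [  4.5  -1.  -13.3]
F x,y,z of hole [0.0, -0.1, 0.6]
```

Call:
arm_command(motion=[0, 0, 0, 3, -1, -3, 1, 0, 0, 0, 0, 0, -4, 1, 0, 0, 0, 0, 0, -3, 1])

```text
time_s: 21.7
ee_pos: [666.5, 119.0, 113.6]
tcp_rot: [0.006, 1.043, -0.275]
wrist_force: [0.4, -0.1, 0.2]
grip_width: 0.002
```

```bash
python3 - <<'E'
from h import *
go(HOLE+(39.5+11)*XH-39*ZA,RF);F()
E
```

```text
t 21.7 pos [666.5 119.  113.6] F [ 0.4 -0.1  0.2] grip 0.002 q [-0.03  0.44 -0.42  1.95  1.03  0.58  0.08]
turn(tool) [-0.1  0.2 -0.1] shift now [ 2.3 -0.4 -3.1] shift after turn [ 2.4 -0.4 -3.1]
F x,y,z of hole [1.0, 0.1, 0.9]
```

Call:
arm_command(motion=[0, 0, 0, 0, 0, -2.5, 1, 0, 0, 0, 0, 0, -2.5, 1])

```text
time_s: 21.87
ee_pos: [664.8, 119.8, 113.7]
tcp_rot: [0.008, 1.037, -0.273]
wrist_force: [11.0, -4.7, 13.9]
grip_width: -0.001
```

```bash
python3 - <<'E'
from h import *
go(HOLE+(39.5+11)*XH-39*ZA,RF);F()
E
```

```text
t 21.87 pos [664.8 119.8 113.7] F [11.  -4.7 13.9] grip -0.001 q [-0.04  0.44 -0.42  1.96  1.04  0.58  0.06]
turn(tool) [-0.2  0.6 -0.2] shift now [ 3.3 -0.7 -1.5] shift after turn [ 3.4 -0.7 -1.5]
F x,y,z of hole [17.8, -1.4, 7.1]
```

Call:
arm_command(motion=[0, 0, 0, 0, 0, -3, 1, 0, 0, 0, 0, 0, -3, 1])

```text
time_s: 22.03
ee_pos: [664.1, 120.1, 114.9]
tcp_rot: [0.012, 1.029, -0.272]
wrist_force: [11.3, -4.7, 7.6]
grip_width: -0.001
```

```bash
python3 - <<'E'
from h import *
go(HOLE+(39.5+11)*XH-39*ZA,RF);F()
E
```

```text
t 22.03 pos [664.1 120.1 114.9] F [11.3 -4.7  7.6] grip -0.001 q [-0.05  0.43 -0.41  1.97  1.06  0.57  0.04]
turn(tool) [-0.3  1.1 -0.2] shift now [ 4.8 -0.8 -1.6] shift after turn [ 4.8 -0.8 -1.6]
F x,y,z of hole [14.9, -1.5, 1.4]
```

Firm stop, with no further travel. I back off and clear away.

Call:
arm_command(motion=[0, 0, 0, 0, 0, 10, 1, 0, 0, 0, 0, 0, 15, 1, 0, 0, 0, -20, 0, 0, 1, 0, 0, 0, -30, 0, 0, 1, 0, 0, 0, -35, 0, 0, 1, 0, 0, 0, -35, 0, 0, 1, 0, 0, 0, -35, 0, 0, 1, 0, 0, 0, -20, -35, 0, 1, 0, 0, 0, -20, -35, 0, 1, 0, 0, 0, 0, -35, 0, 1, 0, 0, 0, 0, -35, 0, 1, 0, 0, 0, 0, -20, 0, 1, 0, 0, 0, 0, 0, 0, 1, 0, 0, 0, 0, 0, 0, 1])

```text
time_s: 23.2
ee_pos: [536.1, -15.0, 303.1]
tcp_rot: [0.012, 1.022, -0.269]
wrist_force: [-0.3, 0.4, 0.2]
grip_width: -0.0
```

```bash
python3 pinlook.py r5 | grep -e '^t' -e '^0'; python3 - <<'E'
from h import *
A=cv2.imread('pics/r4.png').astype(int)[240:300,236:276];B=cv2.imread('pics/r5.png').astype(int)[240:300,236:276]
print('diff r4-r5',np.abs(A-B).mean(),np.abs(A-B).max())
for n,f in(('side','r5'),('top','r5t')):
    A=cv2.imread(f'pics/{n}0.png').astype(int);B=cv2.imread(f'pics/{f}.png').astype(int)
    for nm,(u,v) in {'wrench':((338,196),(465,180)),'tin':((252,423),(124,283)),'clevis':((407,275),(381,325)),'yel1':((345,243),(388,233)),'yel2':((397,193),(508,250)),'blue':((445,237),(466,340))}.items() if 0 else [(k,w[0] if n=='side' else w[1]) for k,w in {'wrench':((338,196),(465,180)),'tin':((252,423),(124,283)),'clevis':((407,275),(381,325)),'yel1':((345,243),(388,233)),'yel2':((397,193),(508,250)),'blue':((445,237),(466,340))}.items()]:
        p=slice(v-18,v+18),slice(u-18,u+18); a=cv2.cvtColor(A[p].astype(np.uint8),cv2.COLOR_BGR2GRAY).astype(np.float32);b=cv2.cvtColor(B[p].astype(np.uint8),cv2.COLOR_BGR2GRAY).astype(np.float32)
        print(n,nm,cv2.phaseCorrelate(a,b))
# fitted ring, shut: predicted circle vs wheel picture before
E
```

```text
t 23.2 pos [536.1 -15.  303.1] F [-0.3  0.4  0.2] grip -0.0 q [ 0.29 -0.13 -0.42  2.11  0.26  0.66  0.99]
turn(tool) [-0.2  1.5 -0.3] shift now [210.9 162.6 -58.4] shift after turn [211.4 164.  -52.6]
tip home [268.5 280.5] [252.6 207.8]
0 [(48, 47, 0), (45, 83, 1), (42, 109, 3), (39, 181, 10), (36, 205, 11), (33, 207, 11), (30, 210, 10), (27, 212, 8), (24, 214, 8), (21, 214, 8), (18, 212, 9), (15, 178, 9), (12, 155, 8), (9, 174, 9), (6, 192, 11), (3, 194, 11), (0, 194, 12), (-3, 186, 11), (-6, 151, 10), (-9, 111, 6), (-12, 108, 5), (-15, 146, 8), (-18, 149, 8), (-21, 128, 7), (-24, 116, 2), (-27, 93, 0), (-30, 88, 0), (-33, 90, 0)]
diff r4-r5 1.2044444444444444 50
side wrench ((0.018648321707900095, -0.033383844594030876), 1.0017357347188172)
side tin ((-0.062374231312439576, -0.02676426040959612), 0.9897074379302837)
side clevis ((-0.2710206367449821, -0.4409891312896761), 0.6110278559319767)
side yel1 ((0.06316197688157033, -0.024802516522655083), 1.0107547804529284)
side yel2 ((0.03490031548621886, -0.04049955280585493), 1.0093115071455638)
side blue ((0.062350688544945854, 0.13590742121444066), 0.6722325101310824)
top wrench ((-0.03434171506103567, 0.153341810425907), 0.9233002578034814)
top tin ((-0.018129694653012507, -0.07967728534794105), 1.0168061944437616)
top clevis ((0.1371978370020024, -0.7837798130523979), 0.6313334666652444)
top yel1 ((-0.15797622951503243, 0.03209511200126158), 0.9810029865231042)
top yel2 ((0.02675166833145326, -0.006214138124825297), 1.0145554733865054)
top blue ((-0.3085126204218156, -0.42557061322413503), 0.6155688983422739)
```

```bash
python3 - <<'E'
from h import *
g={f:cv2.imread(f'pics/{f}.png',0).astype(np.float32) for f in('r3','r4','r5')}
for r in(24,26,28,29.75,31.5,34,37):
  row=[]
  for f in g:
    v=[]
    for t in np.radians(np.r_[70:150:5,210:290:5]):
      q=proj('side',HOLE+(5.5+r*np.cos(t))*XH+r*np.sin(t)*YH)+[-.6,0]; v.append(cv2.getRectSubPix(g[f],(1,1),tuple(map(float,q)))[0,0])
    row.append(np.mean(v))
  print(r,np.round(row,1))
d=np.abs(g['r4']-g['r5'])[235:305,230:280]; ys,xs=np.where(d>15); print([(x+230,y+235,int(d[y,x])) for x,y in zip(xs,ys)][:30])
E
```

```text
24 [102.6  96.3  95.8]
26 [106.1  96.4  95.8]
28 [108.4  93.1  92.7]
29.75 [108.5  91.4  91.1]
31.5 [105.8  89.9  89.8]
34 [95.3 85.8 85.8]
37 [82.2 77.2 77.2]
[(np.int64(258), np.int64(258), 33), (np.int64(252), np.int64(261), 21), (np.int64(253), np.int64(262), 17), (np.int64(260), np.int64(262), 16), (np.int64(261), np.int64(262), 47), (np.int64(256), np.int64(272), 16), (np.int64(278), np.int64(279), 20), (np.int64(278), np.int64(280), 19), (np.int64(268), np.int64(281), 17), (np.int64(277), np.int64(281), 22), (np.int64(278), np.int64(281), 22), (np.int64(277), np.int64(282), 18), (np.int64(279), np.int64(295), 29), (np.int64(278), np.int64(296), 25), (np.int64(279), np.int64(296), 53), (np.int64(277), np.int64(297), 27), (np.int64(278), np.int64(297), 53), (np.int64(279), np.int64(297), 68), (np.int64(275), np.int64(298), 16), (np.int64(276), np.int64(298), 34), (np.int64(277), np.int64(298), 57), (np.int64(278), np.int64(298), 69), (np.int64(279), np.int64(298), 72), (np.int64(274), np.int64(299), 23), (np.int64(275), np.int64(299), 49), (np.int64(276), np.int64(299), 65), (np.int64(277), np.int64(299), 68), (np.int64(278), np.int64(299), 70), (np.int64(279), np.int64(299), 72), (np.int64(272), np.int64(300), 18)]
```

The ring lies on the predicted shut circle: the darkening compared with before the flip peaks at about 29.75 mm. Handing in.

```bash
python3 -c "
from rig import workorder; print(workorder.finish_job())"
```

```text
the job is handed in; nothing more can be done
None
```

The steel linch pin is through the axle's cross hole from the upper side. Its ring is flipped over the axle's end and shut around the axle, and the gripper is well clear. I handed in at about 23.3 s of 58 s.

**What the last checks showed**
- **Pin home:** along the pin's line in the side picture, the tip edge is at about -23 to -24 mm (home is -23.5). The head stopped hard at 48 N on insertion. A light push of up to 18 N on its rear, made after the ring was shut, met a firm stop with no further travel. The picture alone can tell this only to about 1 mm.
- **Ring shut:** it shows as a circle round the axle in the side picture, and the darkening fits the predicted shut circle. It had not changed after the seating push.
- **Other things on the bench:** spanner, tin and yellow look-alikes shifted by less than 0.2 px. For the blue look-alike and the clevis pin the comparison was poor (0.3–0.8 px, low match), probably because the arm's shadow moved. The arm went near neither at bench height.

**What disagreed or went wrong**
- **Reported TCP:** it lies about 36–40 mm beyond the real fingertips, so the first grasp closed above the pin without touching it. I corrected this from the pictures.
- **Stop position:** by the uncorrected position numbers the pin stopped about 3 mm short of home. I trusted the pictures and the contact checks over that figure.

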